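Set the bath pump to speed five and start it

ROBOT

A 6-joint arm with a two-finger parallel gripper is mounted at the origin on the work surface. World frame = base frame: x ahead of the robot, y to its left, z up, the work surface at z = 0. Lengths are in mm, angles in degrees, forces in N, time in s.
With the tool pointing down it reaches from about 300 to 850 mm from the base axis. Payload 4.2 kg.
Tool frame: the origin (TCP) lies at the very end of the fingers, on their centre line; the grasp point (between the pads) lies 19 mm behind it (env.grip_depth is the distance from the TCP to the grasp point, in mm); y points along the fingers, z is the direction in which the jaws open and shut, and the axes are right-handed (so a half turn about y gives the same grasp; the last joint's range is limited). The gripper opens to 91 mm and grips with 3 to 60 N. Pads are 32 mm wide; open, the fingers measure 118 mm over their backs; the gripper's body (76 mm by 178 mm) begins 60 mm behind the grasp point.
Start: joints at [-1.146, 18.312, 89.639, -0, 72.044, -1.146], TCP at [575.018, 0, 189.276] pointing down, gripper open.
Joint ranges: [-177.97, 177.97], [-48.28, 115.42], [12.27, 149.76], [-77.06, 257.06], [2.81, 150.46], [-146.56, 146.56]. Speed limits (degrees/s): [147.25, 147.25, 180, 180, 180, 180].

INTERFACE

Orientations are given as [roll, pitch, yaw] about the fixed x, y, z axes, in that order (R = Rz(yaw) Ry(pitch) Rx(roll)).
In Python, from workcell import state, imaging, job, env gives the robot as it stands.
- The arm moves only by the shell command python3 -m pendant 'ROWS' [FORCE]. ROWS is JSON, a list of rows, each an object with "delta_pos": the shift along the tool's x, y, z in cm, a list of three; "twist": the turn, a rotation vector about the tool's x, y, z in degrees, a list of three; "grip": the opening in per cent of the stroke, from 0 (shut) to 100 (fully open). In form: [{"delta_pos": [tx, ty, tz], "twist": [wx, wy, wz], "grip": grip}, ...]. A call has exactly 5 rows; each row is the pose to reach, as a shift and turn from the pose commanded when the call began, along the tool's axes at that moment; what a row does not reach only later rows make up. A row lasts 1/10 s, in which the tool goes at most 50 mm and 8.59 degrees, less where a joint would pass 70% of its speed; a pose out of reach is approached as far as the arm can. A call with a gripper value outside its range is refused whole. The fingers move at their own pace and stop on an object; FORCE is the grip in N (left out, the last holds). Time passes only in rows, so rows that repeat a pose let the fingers close, or fill a call up. It gives the time, the measured TCP pose, the force and the opening at its end, in the units of the state.
- state(): the state, without advancing time (a new reading comes with each control period).
- imaging.grab_frame(name): name is "scene" or "side" or "wrist"; returns (picture, depth): 480x640x3 uint8, red, green, blue; 480x640 float32, mm along the optical axis (not along the pixel's ray), 0 where there is no reading.
- imaging.camera_info(name): a dict with "fx", "fy", "cx", "cy" (pixels), "R" (3x3) and "t" (3): a world point X has camera coordinates R X + t. Camera axes: x right, y down, z forward; pixel columns grow to the right and rows downward; lengths in mm; the calibration is good to about 2 mm. A picture is of the moment at which its call begins: read the wrist's pose just before it. camera_info takes no time and is no camera call; for the wrist camera it gives the pose at the moment of the call.
- job.job_done(): hands the job in, once; it reports no verdict.
The state is a dict: "time_s": time; "qpos": joint angles; "qvel": joint speeds; "effort": joint torques, N m; "ee_pos": TCP position; "ee_rot": TCP orientation; "force": force on the tool from outside, world axes, zero at the start; "torque": the same for the moment, N m; "gripper_width": finger opening in mm.
Only numpy, scipy, OpenCV 4.12 (cv2) and the standard library are available. Lean on these libraries where they do the work, as an engineer would, in place of code of your own. Each camera call takes 0.05 s, during which the arm holds its last target.

TASK

On the pump control unit, turn the speed selector clockwise with a fingertip against its orange fin, click by click, to speed five (the red bar is off, the first black dot is speed one), pushing gently and never letting it go past five. Then press the green start button all the way in and let it come back out. Leave the red stop button alone and leave the vial, beaker, bottle, dish, screwdriver and weight standing where they are.

Things in the scene. Friction and masses are not known exactly. Their poses are not given: they have to be found in the camera images.
- unit: The pump control unit, a fixed light-grey case 220 (x) x 360 (y) x 90 mm high; origin at the centre of its underside, on the bench; its z is up and its yaw varies. Its flat top is 90 mm above the bench. The selector clicks: some 3 to 5 N on its fin at 40 mm radius to leave a position, and once past half-way it snaps by itself into the next.
- selector_axis (a point): Point on the selector's turning axis (vertical), at the upper face of its dark disc (110 mm across, 10 mm thick), 102 mm above the bench. It lies 45 mm along +y of the unit from the unit's centre. A dark hub 20 mm across, 26 mm high above the disc, stands on the axis.
- selector_fin (a point): Point at the top of the orange fin, 38 mm above the unit's top and 40 mm out from the axis. An upright wall 12 mm thick, 26 mm high above the disc, from the hub to the disc's rim (55 mm radius), with a white line along its top; it turns with the disc and points at the set position.
- selector (a joint): Selector angle in rad, growing clockwise seen from above; 0 at off (fin along the unit's +y, at the red bar). Seven clicked positions 0.5236 rad (30 degrees) apart: off, then speeds 1 to 6 at like black dots (70 mm radius); speed 3 is along the unit's +x, speed 5 reads 2.618, speed 6 (3.14, along -y) is at the stop. Starts at off, one, two or three; springs hold it in each position.
- start_top (a point): Centre of the top of the green start button (28 mm across, in a black ring 44 mm across), 42 mm along -x and 115 mm along -y of the unit from its centre, about 22 mm above the unit's top. Pressed straight down.
- start (a joint): Travel of the green start button in m, 0 out, 0.006 fully in; 5 N holds it fully in; springs back out when let go.
- stop (a joint): Travel of the red stop button in m, 0 out; like the green one, 84 mm beyond it along the unit's +x. Not to be pressed.
- vial: Loose bystander: small jar 28 mm across, 45 mm high with blue cap, standing on the unit's top; origin at the centre of its underside.
- beaker: Loose bystander: glass beaker 72 mm across, 90 mm high, on the bench beside the unit (unit's +y side); origin under its centre.
- bottle: Loose bystander: amber bottle 60 mm across, 130 mm high, on the bench on the unit's -y side; origin under its centre.
- dish: Loose bystander: white dish 90 mm across, 25 mm high, on the bench on the unit's -y side; origin under its centre.
- screwdriver: Loose bystander: screwdriver lying on the bench on the left of the bench; origin under its middle.
- weight: Loose bystander: brass weight 38 mm across, 35 mm high, on the bench; origin under its centre.

How it is judged (in metres and radians):
On the way, in this order (a step that is already met when the one before it is completed fails the run):
1. the selector rests at speed five (value of joint selector between 2.498 and 2.738 rad and velocity of joint selector below 0.3 rad/s), for 0.2 s.
2. the green start button is pressed in, at speed five (value of joint selector between 2.498 and 2.738 rad and value of joint start above 0.0048 m), for 0.05 s.
At the end, for the whole second after the job is handed in: the selector rests within 0.12 rad of speed five (2.618 rad), the green button has been pressed at least 4.8 mm and is out again (under 1.5 mm), the red button is out, every bystander within 25 mm of where it stood (value of joint selector between 2.498 and 2.738 rad and value of joint each of start, stop below 0.0015 m and distance of each of vial, beaker, bottle, dish, screwdriver, weight from where it was at the start of the episode below 0.025 m); the robot touches nothing.
It fails at once if the selector goes half-way or more past speed five towards six (value of joint selector above 2.88 rad).
It fails at once if the start button is pressed in (3 mm) while the selector is not at speed five (value of joint start above 0.003 m and not (value of joint selector between 2.498 and 2.738 rad)).
It fails at once if the red stop button is pressed (2 mm) (value of joint stop above 0.002 m).
It fails at once if the selector is forced (over 30 N) (contact force between the fingers and selector above 30 N).
It fails at once if a bystander is lifted or pushed away (25 mm), or a standing one tipped over (distance of any of vial, beaker, bottle, dish, screwdriver, weight from where it was at the start of the episode above 0.025 m or angle between any of vial, beaker, bottle, dish, weight's own z axis and vertical above 0.5 rad).
It also fails if it takes over 72 s, if anything falls off the work surface, if the arm or the gripper's body presses on something with over 40 N, if the wrist force passes 120 N, or if a joint passes its speed limit or range.

## Working session

There is one attempt and no reset: what is moved stays moved. The work goes in short steps, Python scripts to look and compute and a shell command to move; the robot and the scene stay as the last step left them, time stands still between calls to the robot, and variables do not carry over. Pictures are saved under pics/ and viewed, and the job is handed in when it is done.

```bash
mkdir -p pics; ls; python3 - <<'E'
from workcell import state, imaging, job, env
import cv2
s=state();print(s)
for n in("scene","side","wrist"):
    p,d=imaging.grab_frame(n);cv2.imwrite(f"pics/a_{n}.png",p[:,:,::-1]);i=imaging.camera_info(n);print(n,i)
E
```

```text
pics
{'time_s': 0.0, 'qpos': array([-1.14538413e+00,  1.83517578e+01,  8.97065118e+01, -3.63003449e-04,
        7.20443771e+01, -1.14725615e+00]), 'qvel': array([ 0.04783368, -0.0258815 ,  0.00274164, -0.04234134,  0.02869486,
       -0.03566147]), 'effort': array([-5.01459035e-04, -4.12465632e+01, -2.31973493e+01,  7.28826877e-02,
        4.58198413e-02, -1.41870069e-04]), 'ee_pos': array([5.74445418e+02, 1.50159657e-02, 1.88418443e+02]), 'ee_rot': array([-9.01026330e+01,  1.71014287e-03, -8.99980173e+01]), 'force': array([ 0.1219154 , -0.84072688,  1.22737253]), 'torque': array([-0.02639689,  0.01062221,  0.06785176]), 'gripper_width': 91.10149425971734}
scene {'fx': 467.7847163785024, 'fy': 467.7847163785024, 'cx': 313.9979358292645, 'cy': 238.58526070308235, 'R': array([[ 5.46054844e-01,  8.37749404e-01,  2.08934985e-04],
       [ 5.96956369e-01, -3.88928128e-01, -7.01696519e-01],
       [-5.87764580e-01,  3.83289508e-01, -7.12475930e-01]]), 't': array([-325.67666887, -259.91281549, 1385.72717582])}
side {'fx': 528.3013113392884, 'fy': 528.3013113392884, 'cx': 322.31903813912413, 'cy': 236.4453259903545, 'R': array([[-0.93000436, -0.36725777, -0.01461588],
       [-0.24324197,  0.64479781, -0.72461654],
       [ 0.27554534, -0.67034134, -0.68899728]]), 't': array([ 517.2731818 ,  214.08562747, 1099.49442277])}
wrist {'fx': 416.35375932813054, 'fy': 416.35375932813054, 'cx': 320.9185047936615, 'cy': 243.33399426497465, 'R': array([[ 9.99998072e-01,  5.88015867e-04, -1.87335677e-03],
       [ 1.01110081e-03, -9.72090886e-01,  2.34602401e-01],
       [-1.68312311e-03, -2.34603843e-01, -9.72089607e-01]]), 't': array([-573.94610549,  -26.38789369,  389.85428174])}
```

View pics/a_scene.png

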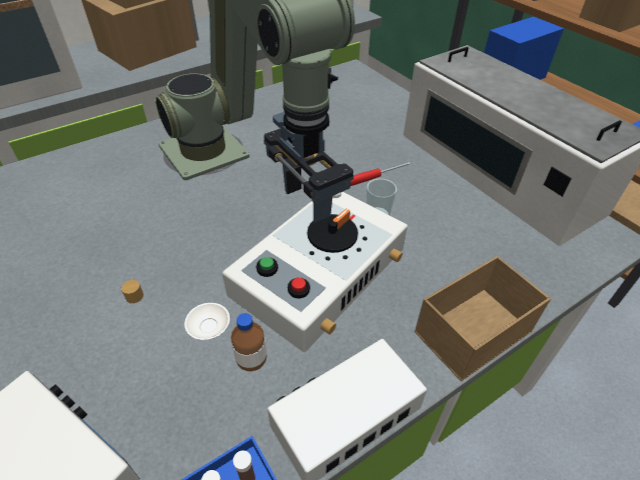

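View pics/a_side.png

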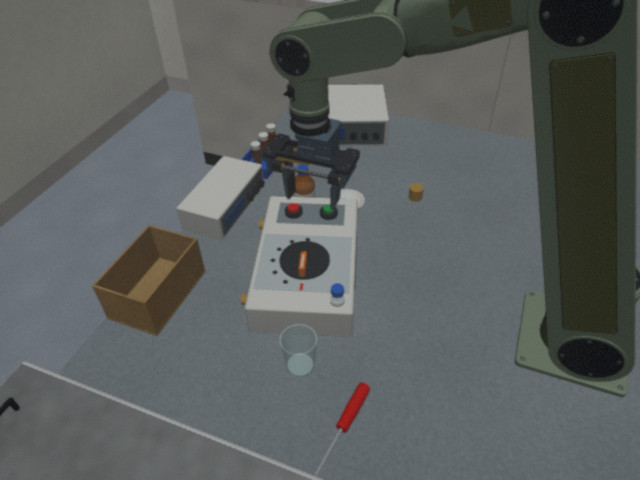

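View pics/a_wrist.png

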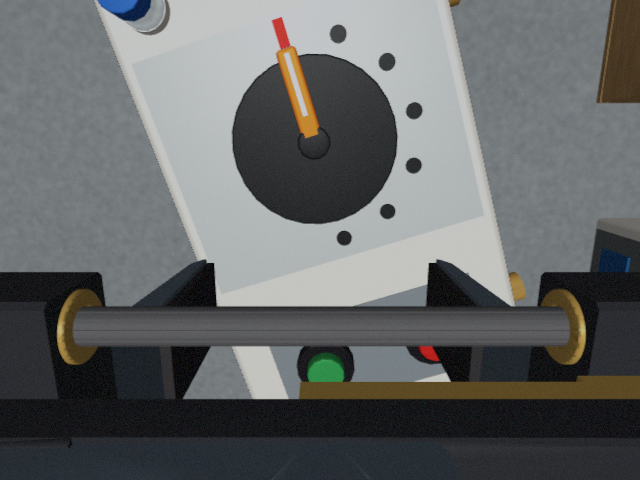

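The wrist view shows the fin on the red bar (280,35), so the selector is at off. The disc centre is at about (315,140), the dots are on the right, and the green button is at (325,370). The vial is at the upper left (140,10). I'll measure the unit's pose next.

```bash
cat > h.py <<'E'
import numpy as np, cv2
from workcell import state, imaging
def ray(i,u,v,z):
    R=np.array(i["R"]);t=np.array(i["t"]);c=-R.T@t
    d=R.T@np.array([(u-i["cx"])/i["fx"],(v-i["cy"])/i["fy"],1.]);return c+d*(z-c[2])/d[2]
def blobs(mask,amin):
    n,l,st,ce=cv2.connectedComponentsWithStats(mask.astype(np.uint8));return [(st[k,4],ce[k],st[k]) for k in range(1,n) if st[k,4]>amin]
def masks(p):
    h=cv2.cvtColor(p,cv2.COLOR_RGB2HSV).astype(int);H,S,V=h[...,0],h[...,1],h[...,2]
    return dict(orange=(H>8)&(H<20)&(S>160)&(V>120),red=((H<5)|(H>174))&(S>150)&(V>90),green=(H>55)&(H<85)&(S>120)&(V>60),blue=(H>105)&(H<125)&(S>150)&(V>80),dark=(V<75))
E
python3 - <<'E'
from h import *
for n,(uvmax) in(("wrist",260),("side",999),("scene",999)):
    p=cv2.imread(f"pics/a_{n}.png")[:,:,::-1].copy();i=imaging.camera_info(n);m=masks(p)
    print(n)
    for k,z in(("orange",128),("red",90),("green",112),("blue",135)):
        for a,c,st in blobs(m[k],25):
            print(k,a,c.round(1),st[:4],ray(i,*c,z).round(1))
    if n=="wrist":
        for a,c,st in blobs(m["dark"][:260],60):
            if a<30000: print("dark",a,c.round(1),st[:4],ray(i,*c,90).round(1),ray(i,*c,102).round(1))
E
```

```text
wrist
orange 1322 [298.7  94.4] [277  47  42  91] [561.2  93.6 128. ]
red 279 [280.8  32.9] [273  18  17  31] [548.1 135.4  90. ]
red 199 [428.6 352.6] [419 346  21  15] [657.6 -91.9  90. ]
green 918 [325.2 368.5] [307 353  38  29] [577.3 -92.9 112. ]
blue 400 [118.4   5.1] [98  0 41 14] [464.5 138.6 135. ]
dark 336 [136.4  10.6] [116   0  34  21] [455.8 148.4  90. ] [460.7 145.1 102. ]
dark 218 [605.4  49.1] [597   0  17 102] [759.6 125.7  90. ] [752.1 123.3 102. ]
dark 2628 [623.6  58.6] [602   0  38 103] [772.5 119.9  90. ] [764.4 117.7 102. ]
dark 202 [337.9  33.1] [331  25  15  17] [585.  135.3  90. ] [584.6 132.4 102. ]
dark 199 [386.7  61.3] [380  53  15  17] [617.3 118.3  90. ] [615.5 116.1 102. ]
dark 20124 [315.6 141.9] [233  54 164 170] [570.4  66.8  90. ] [570.6  66.8 102. ]
dark 186 [413.9 110.2] [407 103  15  16] [636.7  87.6  90. ] [634.2  86.7 102. ]
dark 175 [413.3 165. ] [406 158  15  15] [638.3  51.2  90. ] [635.7  51.8 102. ]
dark 161 [387.3 210.8] [381 204  14  15] [621.5  19.1  90. ] [619.5  21.  102. ]
dark 1149 [614.4 246.8] [592 229  48  31] [787.5  -7.2  90.
[... 295 characters left out ...]
.   90. ]
green 53 [327.2 208.4] [323 205   9   8] [577.9 -90.5 112. ]
blue 33 [264.  165.2] [262 161   5   9] [ 777.5 -165.7  135. ]
blue 31 [302.3 166.6] [298 165   9   5] [ 684.6 -193.8  135. ]
blue 91 [337.  288.9] [332 284  11  11] [462.8 153.1 135. ]
scene
orange 51 [340.  216.9] [333 210  16  12] [564.9  86.5 128. ]
red 234 [365.4 176. ] [351 169  30  15] [445.1 250.3  90. ]
red 154 [298.2 283.9] [291 278  15  13] [645.  -68.7  90. ]
green 142 [266.3 263.3] [259 258  15  12] [ 581.7 -102.9  112. ]
blue 3023 [526.1  44.5] [485  17  79  62] [ 212.7 1110.7  135. ]
blue 206 [244.3 321.3] [237 313  15  17] [ 696.2 -207.6  135. ]
blue 1408 [236.4 463.8] [182 437  94  43] [ 898. -323.  135.]
```

```bash
python3 - <<'E'
from h import *
D=np.array([[585,135.3],[617.3,118.3],[636.7,87.6],[638.3,51.2],[621.5,19.1],[590.7,-.4]])
z=D@[1,1j]; k=np.arange(1,7); b=70*np.exp(1j*(np.pi/2-k*np.pi/6))
A=np.c_[b,np.ones(6)]; s,_,_,_=np.linalg.lstsq(A,z,rcond=None)
print(abs(s[0]),np.degrees(np.angle(s[0])),s[1],abs(A@s-z))
w=np.exp(1j*np.angle(s[0])); c=s[1]; u=c-45j*w
print("unit",u,"start",u+w*(-42-115j),"stop",u+w*(42-115j),"tip0",c+40j*w)
for a in(0,30,60,90,120,150,180):print(a,c+40*w*np.exp(1j*np.radians(90-a)))
E
```

```text
1.0039740285351648 17.392520332947175 (569.7004425594786+66.62745846010267j) [0.09751685 0.05768095 0.07411132 0.08922347 0.08887041 0.03834736]
unit (583.1516723955443+23.68488732262493j) start (577.4473044705107-98.61172009792394j) stop (657.6067705938026-73.50275773726797j) tip0 (557.7437938163091+104.79863280452733j)
0 (557.7437938163091+104.79863280452733j)
30 (578.4312681759789+105.662989506244j)
60 (596.7793248624504+96.06780718802707j)
90 (607.8716169039033+78.58410720327218j)
120 (608.7359736056198+57.89663284360242j)
150 (599.140791287403+39.54857615713086j)
180 (581.657091302648+28.456284115678017j)
```

The unit's pose fits well: axis at (569.7, 66.6), yaw 17.4°, residuals under 0.1 mm. Next I'll close the gripper and move behind the fin while still high. I'll turn the tool so its +x points along the push direction.

```bash
python3 -m pendant '[{"delta_pos":[-1.8,0,-0.9],"twist":[0,-8,0],"grip":0},{"delta_pos":[-3.6,0,-1.8],"twist":[0,-16,0],"grip":0},{"delta_pos":[-5.4,0,-2.7],"twist":[0,-24,0],"grip":0},{"delta_pos":[-7.2,0,-3.6],"twist":[0,-32,0],"grip":0},{"delta_pos":[-9.06,0,-4.41],"twist":[0,-40,0],"grip":0}]' 10
python3 -m pendant '[{"delta_pos":[0,0,0],"twist":[0,-8,0],"grip":0},{"delta_pos":[0,0,0],"twist":[0,-16,0],"grip":0},{"delta_pos":[0,0,0],"twist":[0,-24,0],"grip":0},{"delta_pos":[0,0,0],"twist":[0,-32,0],"grip":0},{"delta_pos":[0,0,0],"twist":[0,-40,0],"grip":0}]'
python3 -m pendant '[{"delta_pos":[0,0,0],"twist":[0,-8,0],"grip":0},{"delta_pos":[0,0,0],"twist":[0,-16,0],"grip":0},{"delta_pos":[0,0,0],"twist":[0,-24,0],"grip":0},{"delta_pos":[0,0,0],"twist":[0,-32,0],"grip":0},{"delta_pos":[0,0,0],"twist":[0,-39.4,0],"grip":0}]'
python3 - <<'E'
from h import *
s=state();print(s["ee_pos"],s["ee_rot"],s["qpos"])
for n in("side","wrist"):
    p,d=imaging.grab_frame(n);cv2.imwrite(f"pics/b_{n}.png",p[:,:,::-1])
E
```

```text
time_s: 0.65
ee_pos: [530.2, 91.2, 189.0]
ee_rot: [-90.0, 0.0, -49.7]
force: [0.5, 0.7, -1.2]
gripper_width: 54.1
time_s: 1.15
ee_pos: [530.6, 90.6, 188.9]
ee_rot: [-90.0, 0.0, -9.7]
force: [0.1, 0.8, 0.8]
gripper_width: 14.0
time_s: 1.65
ee_pos: [530.7, 90.6, 189.0]
ee_rot: [-90.0, 0.0, 29.7]
force: [0.1, 1.0, -0.4]
gripper_width: 0.7
[530.69068457  90.58064461 188.95266474] [-8.99880211e+01  3.21191691e-02  2.97165146e+01] [ 8.46249065e+00  1.50431554e+01  9.43902436e+01 -5.08020998e-04
  7.06008778e+01 -1.11253852e+02]
```

View pics/b_side.png

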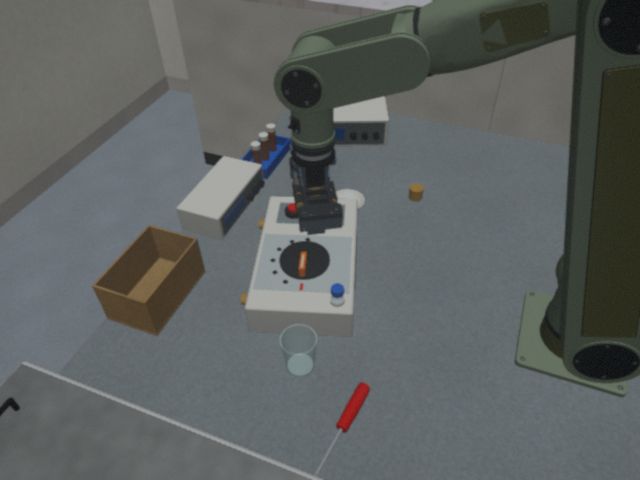

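View pics/b_wrist.png

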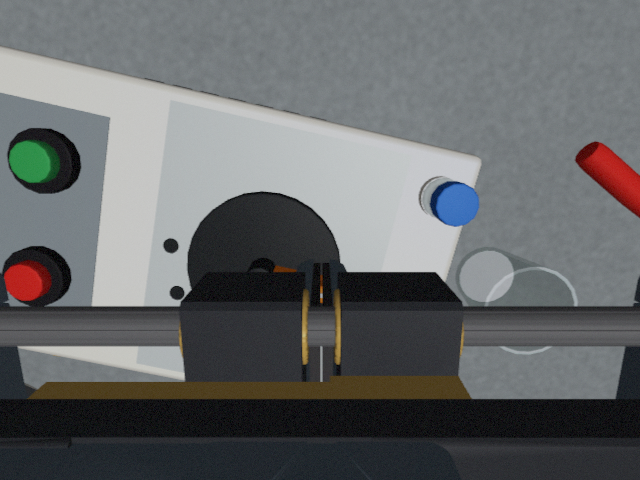

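The side view shows the shut fingers above the case behind the fin (310,225), and the fin is still at off. In the wrist view the fingertip is at (320,270), next to the fin, and the vial at (455,200) is well clear. I'll go down to z = 110.

```bash
python3 -m pendant '[{"delta_pos":[0,2.0,0],"twist":[0,0,0],"grip":0},{"delta_pos":[0,4.0,0],"twist":[0,0,0],"grip":0},{"delta_pos":[0,5.5,0],"twist":[0,0,0],"grip":0},{"delta_pos":[0,6.9,0],"twist":[0,0,0],"grip":0},{"delta_pos":[0,7.9,0],"twist":[0,0,0],"grip":0}]'
python3 -m pendant '[{"delta_pos":[0.212,0,0.11],"twist":[0,3,0],"grip":0},{"delta_pos":[0.43,0,0.208],"twist":[0,6,0],"grip":0},{"delta_pos":[0.653,0,0.295],"twist":[0,9,0],"grip":0},{"delta_pos":[0.88,0,0.37],"twist":[0,12,0],"grip":0},{"delta_pos":[1.11,0,0.433],"twist":[0,15,0],"grip":0}]'
python3 - <<'E'
from h import *
s=state();print(s["ee_pos"],s["ee_rot"],s["force"])
p,d=imaging.grab_frame("scene");cv2.imwrite(f"pics/c.png",cv2.resize(p[160:310,220:430,::-1],None,fx=3,fy=3))
E
```

```text
time_s: 2.25
ee_pos: [530.3, 90.5, 109.1]
ee_rot: [-90.0, 0.1, 29.3]
force: [-0.4, -0.1, 0.1]
gripper_width: 0.3
time_s: 2.75
ee_pos: [538.6, 99.9, 110.3]
ee_rot: [-90.0, -0.0, 14.2]
force: [-0.1, 0.4, 0.2]
gripper_width: 0.4
[538.63930717  99.91882725 110.2967389 ] [-9.00028482e+01 -1.47039499e-02  1.41632183e+01] [-0.12980423  0.42063632  0.15529003]
```

View pics/c.png

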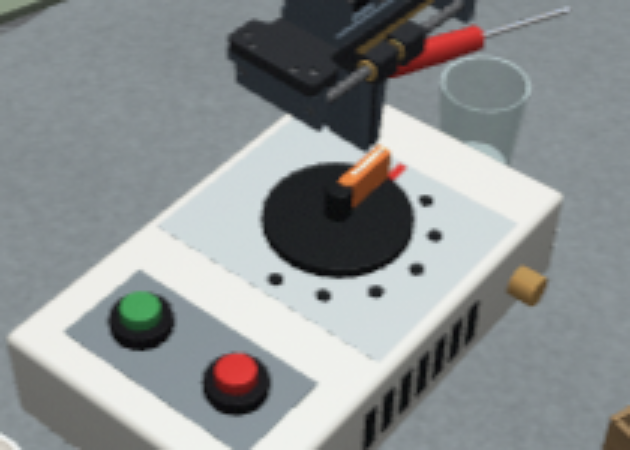

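The crop shows the fingertip just behind the fin (370,150), with no force yet. The fin is still at the red bar. I'll push on in 15° arcs.

```bash
python3 -m pendant '[{"delta_pos":[0.212,0,0.11],"twist":[0,3,0],"grip":0},{"delta_pos":[0.43,0,0.208],"twist":[0,6,0],"grip":0},{"delta_pos":[0.653,0,0.295],"twist":[0,9,0],"grip":0},{"delta_pos":[0.88,0,0.37],"twist":[0,12,0],"grip":0},{"delta_pos":[1.11,0,0.433],"twist":[0,15,0],"grip":0}]'
python3 - <<'E'
from h import *
p,d=imaging.grab_frame("scene");cv2.imwrite(f"pics/d.png",cv2.resize(p[160:310,220:430,::-1],None,fx=3,fy=3))
p,d=imaging.grab_frame("side");cv2.imwrite(f"pics/d2.png",cv2.resize(p[180:330,220:430,::-1],None,fx=3,fy=3))
E
```

```text
time_s: 3.3
ee_pos: [548.3, 106.8, 110.3]
ee_rot: [-90.0, -0.0, -0.8]
force: [0.8, -0.0, 0.7]
gripper_width: 0.2
```

View pics/d.png

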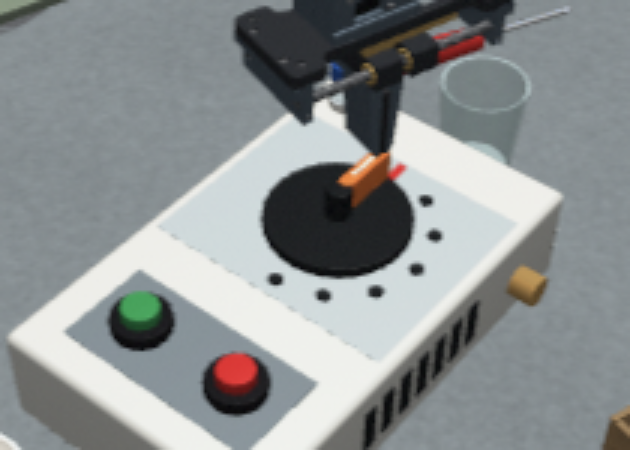

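View pics/d2.png

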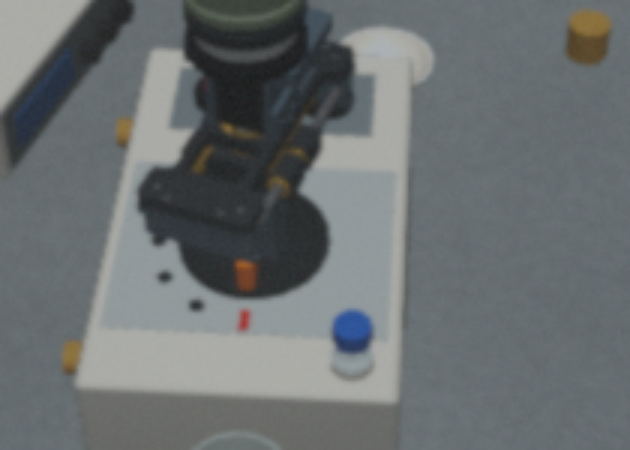

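```bash
python3 - <<'E'
from h import *
s=state();P=np.array(s["ee_pos"]);print(P)
p,d=imaging.grab_frame("wrist");cv2.imwrite("pics/e.png",p[:,:,::-1])
for n,f,(x0,y0) in(("scene","d",(220,160)),("side","d2",(220,180))):
    i=imaging.camera_info(n);im=cv2.imread(f"pics/{f}.png")
    for q,c in((P,(255,255,0)),(P+[0,0,20],(255,0,255)),([569.7,66.6,128],(0,255,0)),([557.7,104.8,128],(0,255,255))):
        X=np.array(i["R"])@q+i["t"];u=i["fx"]*X[0]/X[2]+i["cx"];v=i["fy"]*X[1]/X[2]+i["cy"]
        cv2.circle(im,(int(3*(u-x0)),int(3*(v-y0))),4,c,-1)
    cv2.imwrite(f"pics/{f}_m.png",im)
E
```

```text
[548.42018324 106.86285696 110.28239275]
```

View pics/d_m.png

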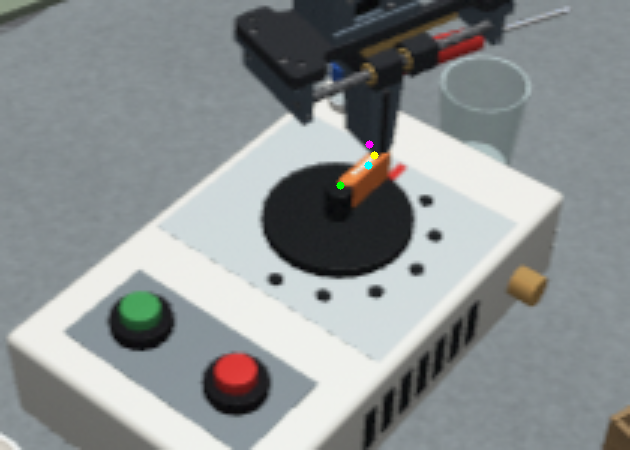

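View pics/e.png

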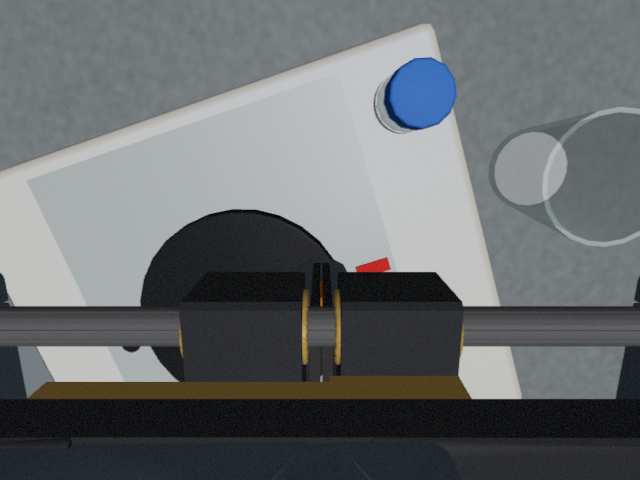

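The TCP is already close to the fin face without touching it. So the tip must be narrower than I assumed: my α is 18° ahead and the radius is too large. I'll re-align to the fin at radius 38 with a small gap, then creep forward and watch the force.

```bash
python3 -m pendant '[{"delta_pos":[-0.33,0,-0.2],"twist":[0,0,0],"grip":0},{"delta_pos":[-0.33,0,-0.4],"twist":[0,-5,0],"grip":0},{"delta_pos":[-0.33,0,-0.6],"twist":[0,-10,0],"grip":0},{"delta_pos":[-0.33,0,-0.82],"twist":[0,-14,0],"grip":0},{"delta_pos":[-0.33,0,-0.82],"twist":[0,-18,0],"grip":0}]'
python3 -m pendant '[{"delta_pos":[0.1,0,0],"twist":[0,0,0],"grip":0},{"delta_pos":[0.2,0,0],"twist":[0,0,0],"grip":0},{"delta_pos":[0.3,0,0],"twist":[0,0,0],"grip":0},{"delta_pos":[0.4,0,0],"twist":[0,0,0],"grip":0},{"delta_pos":[0.4,0,0],"twist":[0,0,0],"grip":0}]'
python3 -m pendant '[{"delta_pos":[0.1,0,0],"twist":[0,0,0],"grip":0},{"delta_pos":[0.2,0,0],"twist":[0,0,0],"grip":0},{"delta_pos":[0.3,0,0],"twist":[0,0,0],"grip":0},{"delta_pos":[0.3,0,0],"twist":[0,0,0],"grip":0},{"delta_pos":[0.3,0,0],"twist":[0,0,0],"grip":0}]'
python3 - <<'E'
from h import *
s=state();print(s["ee_pos"],s["ee_rot"],s["force"])
p,d=imaging.grab_frame("scene");cv2.imwrite(f"pics/f.png",cv2.resize(p[160:310,220:430,::-1],None,fx=3,fy=3))
p,d=imaging.grab_frame("side");cv2.imwrite(f"pics/f2.png",cv2.resize(p[180:330,220:430,::-1],None,fx=3,fy=3))
E
```

```text
time_s: 3.95
ee_pos: [544.3, 98.2, 110.3]
ee_rot: [-90.0, 0.0, 17.6]
force: [-1.4, -0.5, -0.3]
gripper_width: 0.4
time_s: 4.45
ee_pos: [548.7, 99.9, 110.2]
ee_rot: [-90.0, -0.0, 17.4]
force: [0.2, -0.5, -1.0]
gripper_width: 0.3
time_s: 4.95
ee_pos: [551.4, 100.7, 110.3]
ee_rot: [-90.0, -0.0, 17.4]
force: [0.5, 0.2, 0.0]
gripper_width: 0.2
[551.43824534 100.68649214 110.2549667 ] [-9.00011338e+01 -1.86052414e-03  1.73976020e+01] [0.4863744  0.1701039  0.02426362]
```

View pics/f.png

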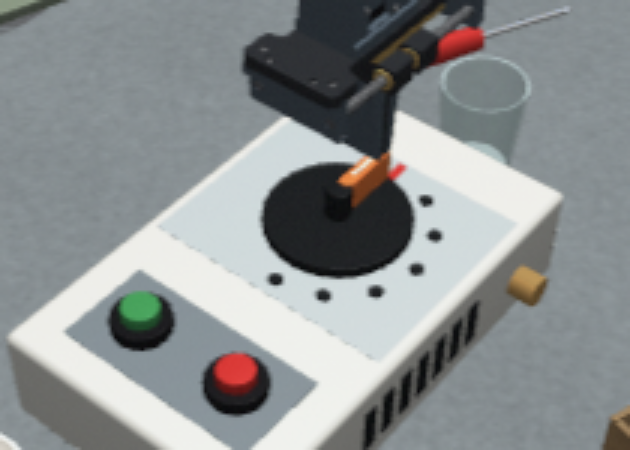

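View pics/f2.png

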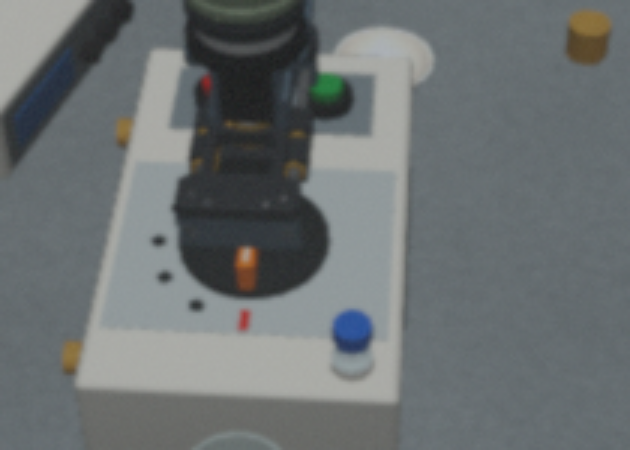

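```bash
python3 - <<'E'
from h import *
from scipy.spatial.transform import Rotation as Ro
s=state();P=np.array(s["ee_pos"]);T=Ro.from_euler("xyz",s["ee_rot"],degrees=True).as_matrix()
p,d=imaging.grab_frame("scene");i=imaging.camera_info("scene");im=cv2.resize(p[160:260,280:400,::-1],None,fx=6,fy=6)
R=np.array(i["R"])
for q,c in((P,(255,255,0)),(P+T@[16,0,0],(255,0,255)),(P-T@[16,0,0],(255,0,255)),(P+T@[0,-20,0],(0,255,0))):
    X=R@q+i["t"];u=i["fx"]*X[0]/X[2]+i["cx"];v=i["fy"]*X[1]/X[2]+i["cy"];print(u,v,X[2])
    cv2.circle(im,(int(6*(u-280)),int(6*(v-160))),4,c,-1)
cv2.imwrite("pics/g.png",im)
for v in range(190,216,2):
  print(v,[int(x) for x in d[v,326:362:3]])
for u,v in((347,204),(345,200),(335,200),(350,208)):
    z=d[v,u];X=np.array([(u-i["cx"])/i["fx"]*z,(v-i["cy"])/i["fy"]*z,z]);print(u,v,R.T@(X-i["t"]),"tool",T.T@(R.T@(X-i["t"])-P))
E
```

```text
341.3673349657212 216.9337069850552 1021.7112075947084
347.2520279078733 220.12587357540988 1014.5719396059541
335.56431064489476 213.7858417451769 1028.8504755834629
341.75688306009994 210.11138283995194 1007.4613485876677
190 [858, 859, 856, 861, 952, 899, 898, 918, 910, 1258, 1257, 1257]
192 [861, 852, 856, 866, 896, 896, 947, 954, 961, 1254, 1253, 1252]
194 [859, 857, 862, 868, 892, 952, 947, 956, 967, 1251, 1249, 1244]
196 [870, 862, 863, 885, 894, 961, 951, 962, 975, 1239, 1239, 1239]
198 [882, 866, 869, 887, 969, 966, 955, 962, 975, 1096, 1233, 1235]
200 [883, 878, 873, 983, 975, 969, 960, 968, 983, 1094, 1094, 1094]
202 [889, 883, 875, 986, 976, 971, 966, 977, 985, 1089, 1091, 1087]
204 [893, 889, 879, 990, 983, 979, 971, 983, 987, 1081, 1083, 1076]
206 [1072, 1077, 884, 996, 989, 979, 975, 986, 1077, 1072, 1074, 1076]
208 [1072, 1076, 1072, 1072, 990, 985, 982, 991, 1076, 1071, 1073, 1073]
210 [1068, 1062, 1063, 1068, 1066, 990, 988, 997, 1068, 1068, 1069, 1069]
212 [1060, 1060, 1062, 1064, 1062, 1007, 987, 1011, 1063, 1062, 1061, 1060]
214 [1043, 1041, 1041, 1039, 1056, 1004, 1003, 1013, 1055, 1056, 1061, 1058]
347 204 [563.83779736 104.02834929 155.24506744] tool [ 12.89873323 -45.00917458  -0.55237453]
345 200 [567.67697021  95.03270928 173.30052402] tool [ 13.87105763 -63.06454359 -10.28471933]
335 200 [544.82443164  86.32029053 160.91207421] tool [-10.54044798 -50.67470914 -11.76419371]
350 208 [518.20408684 149.81849291  87.6771072 ] tool [-16.94932449  22.55961631  56.79005293]
```

View pics/g.png

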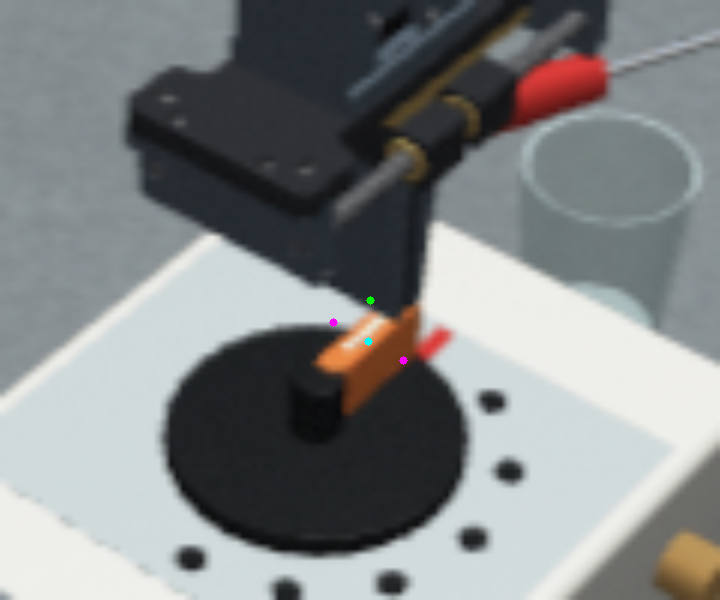

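The fin hides the fingertip in this view. The visible outline tapers, so contact is close. I'll keep creeping.

```bash
for k in 1 ; do python3 -m pendant '[{"delta_pos":[0.05,0,0],"twist":[0,0,0],"grip":0},{"delta_pos":[0.1,0,0],"twist":[0,0,0],"grip":0},{"delta_pos":[0.15,0,0],"twist":[0,0,0],"grip":0},{"delta_pos":[0.2,0,0],"twist":[0,0,0],"grip":0},{"delta_pos":[0.2,0,0],"twist":[0,0,0],"grip":0}]'; done
python3 -m pendant '[{"delta_pos":[0.05,0,0],"twist":[0,0,0],"grip":0},{"delta_pos":[0.1,0,0],"twist":[0,0,0],"grip":0},{"delta_pos":[0.15,0,0],"twist":[0,0,0],"grip":0},{"delta_pos":[0.2,0,0],"twist":[0,0,0],"grip":0},{"delta_pos":[0.2,0,0],"twist":[0,0,0],"grip":0}]'
python3 - <<'E'
from h import *
for n in("scene","side"):
    p,d=imaging.grab_frame(n);cv2.imwrite(f"pics/i_{n}.png",cv2.resize(p[180:280,270:390,::-1],None,fx=6,fy=6))
E
```

```text
time_s: 5.6
ee_pos: [553.4, 101.3, 110.3]
ee_rot: [-90.0, -0.0, 17.4]
force: [-1.0, -0.3, 1.0]
gripper_width: 0.4
time_s: 6.1
ee_pos: [555.3, 101.9, 110.3]
ee_rot: [-90.0, -0.0, 17.4]
force: [0.4, -0.5, 0.3]
gripper_width: 0.6
```

View pics/i_scene.png

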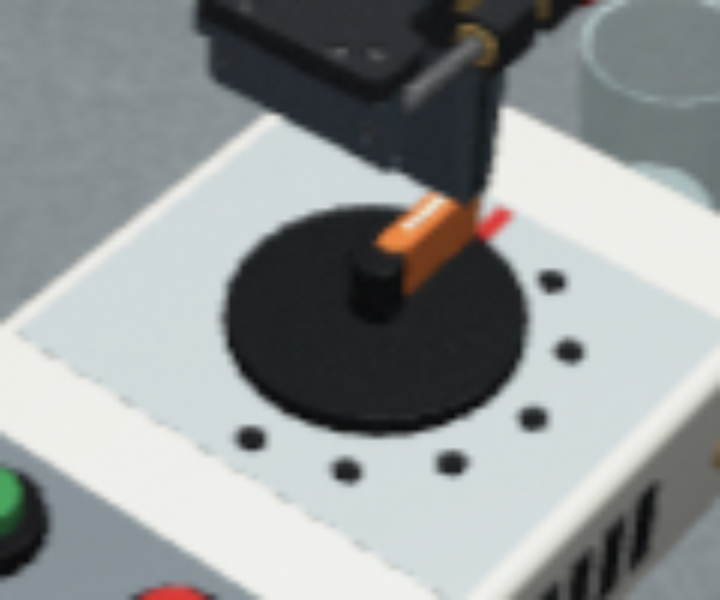

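View pics/i_side.png

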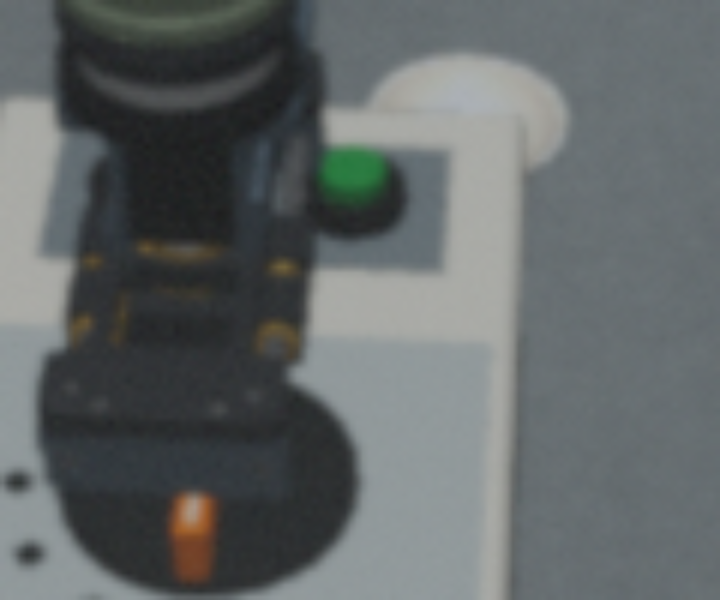

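```bash
python3 - <<'E'
from h import *
from scipy.spatial.transform import Rotation as Ro
s=state();P=np.array(s["ee_pos"]);T=Ro.from_euler("xyz",s["ee_rot"],degrees=True).as_matrix();print(P,s["force"])
for n in("scene","side"):
    p,d=imaging.grab_frame(n);i=imaging.camera_info(n);R=np.array(i["R"])
    v,u=np.mgrid[0:480,0:640];X=np.stack([(u-i["cx"])/i["fx"]*d,(v-i["cy"])/i["fy"]*d,d],-1)
    W=(X-i["t"])@R; L=(W-P)@T
    V=p.max(-1); col=p.astype(int)
    fin=(abs(L[...,0])<60)&(abs(L[...,2])<60)&(L[...,1]>-90)&(L[...,1]<15)&(d>0)
    dark=fin&(V<110)
    for a in range(-80,15,6):
        m=dark&(L[...,1]>=a)&(L[...,1]<a+6)
        if m.sum(): print(n,a,m.sum(),"x",L[m][:,0].min().round(),L[m][:,0].max().round(),"z",L[m][:,2].min().round(),L[m][:,2].max().round())
    m=fin&masks(p)["orange"]; Q=W[m];print("orange",m.sum(),Q.min(0),Q.max(0),Q.mean(0))
E
```

```text
[555.25370862 101.90038076 110.26453813] [-0.05345043 -0.17164554 -0.19673079]
scene -80 18 x 6.0 16.0 z -16.0 9.0
scene -74 31 x 1.0 16.0 z -16.0 10.0
scene -68 29 x -3.0 16.0 z -15.0 7.0
scene -62 30 x -6.0 16.0 z -15.0 8.0
scene -56 30 x -10.0 16.0 z -14.0 9.0
scene -50 33 x -9.0 16.0 z -14.0 5.0
scene -44 31 x -9.0 16.0 z -14.0 6.0
scene -38 29 x -11.0 17.0 z -14.0 6.0
scene -32 18 x -14.0 16.0 z -11.0 3.0
scene -26 2 x 13.0 15.0 z -7.0 -0.0
scene -20 48 x -8.0 11.0 z -50.0 -17.0
scene -14 25 x -3.0 11.0 z -51.0 12.0
scene -8 23 x -2.0 11.0 z -51.0 11.0
scene -2 19 x -3.0 12.0 z -52.0 -25.0
scene 4 709 x -52.0 58.0 z -60.0 12.0
scene 10 87 x -49.0 56.0 z -60.0 7.0
orange 43 [557.44280688  67.42095505 122.30086819] [570.67887766 105.08746477 138.10043173] [565.19110959  82.93987381 127.28095144]
side -26 2 x 13.0 15.0 z 6.0 9.0
side -14 8 x -3.0 9.0 z -1.0 19.0
side -8 6 x -2.0 9.0 z 2.0 19.0
side -2 9 x -2.0 9.0 z -16.0 19.0
side 4 390 x -50.0 54.0 z -59.0 19.0
side 10 261 x -50.0 55.0 z -60.0 19.0
orange 20 [549.42800291 103.31214154 121.27513992] [560.84538529 122.24239482 128.6084542 ] [553.85238514 116.26099092 125.46594771]
```

The depth data resolves it. The shut fingers are 32 mm wide, but they end about 26 mm above the reported TCP, so they hover about 8 mm over the fin. I'll back off behind the fin, lower in steps with force checks, and measure the true tip height again.

```bash
python3 -c "from workcell import env;print(env.grip_depth,[a for a in dir(env) if a[0]!='_'])"
python3 -m pendant '[{"delta_pos":[-0.5,0,0],"twist":[0,0,0],"grip":0},{"delta_pos":[-1.0,0,0],"twist":[0,0,0],"grip":0},{"delta_pos":[-1.6,0,0],"twist":[0,0,0],"grip":0},{"delta_pos":[-2.2,0,0],"twist":[0,0,0],"grip":0},{"delta_pos":[-2.6,0,0],"twist":[0,0,0],"grip":0}]'
python3 -m pendant '[{"delta_pos":[0,0.3,0],"twist":[0,0,0],"grip":0},{"delta_pos":[0,0.6,0],"twist":[0,0,0],"grip":0},{"delta_pos":[0,0.9,0],"twist":[0,0,0],"grip":0},{"delta_pos":[0,1.2,0],"twist":[0,0,0],"grip":0},{"delta_pos":[0,1.2,0],"twist":[0,0,0],"grip":0}]'
cat > fin.py <<'E'
from h import *
import sys
from scipy.spatial.transform import Rotation as Ro
s=state();P=np.array(s["ee_pos"]);T=Ro.from_euler("xyz",s["ee_rot"],degrees=True).as_matrix();print(P,s["force"])
for n in("scene","side"):
    p,d=imaging.grab_frame(n);i=imaging.camera_info(n);R=np.array(i["R"])
    cv2.imwrite(f"pics/{sys.argv[1]}_{n}.png",cv2.resize(p[180:280,270:390,::-1],None,fx=5,fy=5))
    v,u=np.mgrid[0:480,0:640];X=np.stack([(u-i["cx"])/i["fx"]*d,(v-i["cy"])/i["fy"]*d,d],-1)
    W=(X-i["t"])@R; L=(W-P)@T
    m=(abs(L[...,0])<25)&(abs(L[...,2])<20)&(d>0)&(p.max(-1)<110)
    print(n,[(a,int((m&(W[...,2]>=a)&(W[...,2]<a+4)).sum())) for a in range(86,170,4)])
E
python3 fin.py j
```

```text
18.8 ['Unreachable', 'grip_depth']
time_s: 6.8
ee_pos: [529.6, 93.9, 110.3]
ee_rot: [-90.0, 0.0, 17.4]
force: [-0.2, 1.0, 0.6]
gripper_width: 0.2
time_s: 7.3
ee_pos: [530.2, 94.1, 97.6]
ee_rot: [-90.0, 0.1, 17.4]
force: [-0.3, -0.0, -0.8]
gripper_width: 0.5
[530.18391173  94.12575346  97.59833715] [-0.255328   -0.01553059 -0.79490851]
scene [(86, 0), (90, 0), (94, 0), (98, 37), (102, 25), (106, 0), (110, 0), (114, 0), (118, 0), (122, 6), (126, 17), (130, 19), (134, 24), (138, 12), (142, 28), (146, 18), (150, 25), (154, 21), (158, 19), (162, 20), (166, 19)]
side [(86, 0), (90, 14), (94, 27), (98, 122), (102, 26), (106, 3), (110, 3), (114, 3), (118, 1), (122, 1), (126, 0), (130, 0), (134, 0), (138, 0), (142, 0), (146, 0), (150, 0), (154, 0), (158, 0), (162, 0), (166, 0)]
```

View pics/j_scene.png

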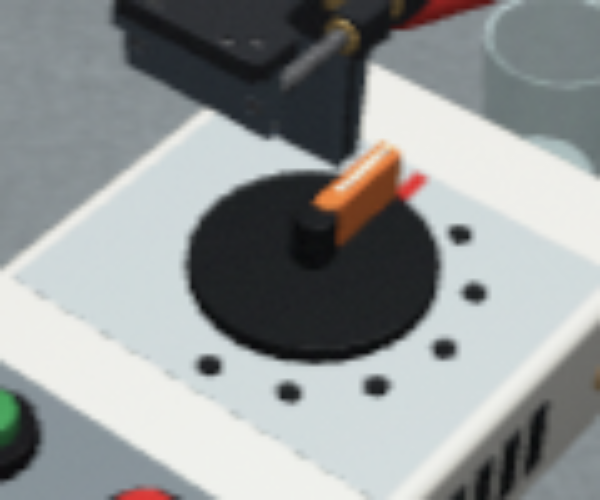

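The tip is now at about z = 124 with the TCP at 97.6. That is below the disc face with no contact, which confirms the offset. I'll go down another 14 mm.

```bash

python3 -m pendant '[{"delta_pos":[0,0.3,0],"twist":[0,0,0],"grip":0},{"delta_pos":[0,0.6,0],"twist":[0,0,0],"grip":0},{"delta_pos":[0,0.9,0],"twist":[0,0,0],"grip":0},{"delta_pos":[0,1.2,0],"twist":[0,0,0],"grip":0},{"delta_pos":[0,1.4,0],"twist":[0,0,0],"grip":0}]'
python3 fin.py k
```

```text
time_s: 7.9
ee_pos: [530.3, 94.1, 83.9]
ee_rot: [-90.0, 0.0, 17.4]
force: [-0.5, -0.1, 0.1]
gripper_width: 0.8
[530.27916241  94.11330689  83.88245825] [-0.53174429 -0.09503791  0.09130525]
scene [(86, 0), (90, 0), (94, 0), (98, 29), (102, 21), (106, 1), (110, 8), (114, 15), (118, 17), (122, 22), (126, 22), (130, 17), (134, 23), (138, 21), (142, 18), (146, 18), (150, 16), (154, 20), (158, 13), (162, 13), (166, 7)]
side [(86, 0), (90, 8), (94, 24), (98, 45), (102, 12), (106, 1), (110, 1), (114, 0), (118, 0), (122, 0), (126, 0), (130, 0), (134, 0), (138, 0), (142, 0), (146, 0), (150, 0), (154, 0), (158, 0), (162, 0), (166, 0)]
```

View pics/k_scene.png

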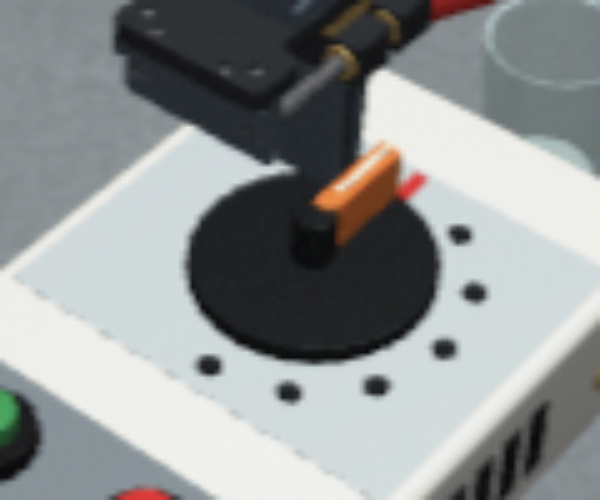

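View pics/k_side.png

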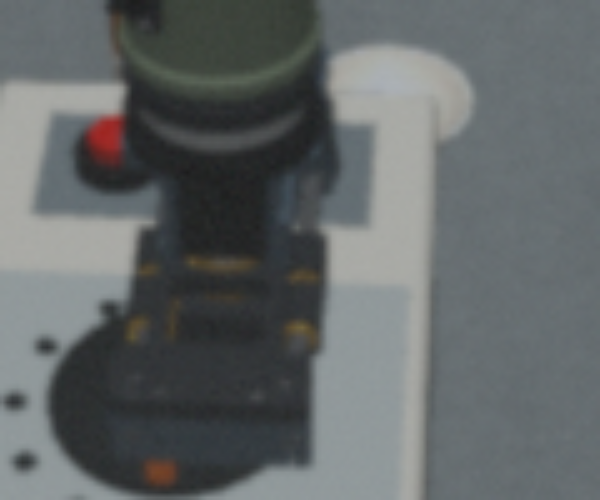

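The tip is at about z = 109, behind the fin with a gap of roughly 7 mm. I'll close the gap, then move in arcs of 15° around the axis.

```bash

python3 -m pendant '[{"delta_pos":[0.2,0,0],"twist":[0,0,0],"grip":0},{"delta_pos":[0.4,0,0],"twist":[0,0,0],"grip":0},{"delta_pos":[0.6,0,0],"twist":[0,0,0],"grip":0},{"delta_pos":[0.74,0,0],"twist":[0,0,0],"grip":0},{"delta_pos":[0.74,0,0],"twist":[0,0,0],"grip":0}]'
python3 -m pendant '[{"delta_pos":[0.202,0,0.11],"twist":[0,3,0],"grip":0},{"delta_pos":[0.409,0,0.209],"twist":[0,6,0],"grip":0},{"delta_pos":[0.622,0,0.297],"twist":[0,9,0],"grip":0},{"delta_pos":[0.838,0,0.374],"twist":[0,12,0],"grip":0},{"delta_pos":[1.058,0,0.44],"twist":[0,15,0],"grip":0}]'
python3 fin.py l
```

```text
time_s: 8.5
ee_pos: [536.6, 96.2, 84.3]
ee_rot: [-90.0, 0.1, 17.4]
force: [-3.7, -0.4, 3.3]
gripper_width: 0.3
time_s: 9.0
ee_pos: [546.9, 104.0, 84.3]
ee_rot: [-90.0, -0.1, 2.3]
force: [-0.4, -0.6, 0.4]
gripper_width: 0.6
[546.85093842 103.98151795  84.2755997 ] [-0.38900042 -0.56112342  0.40477415]
scene [(86, 0), (90, 0), (94, 0), (98, 19), (102, 20), (106, 1), (110, 2), (114, 8), (118, 7), (122, 13), (126, 19), (130, 20), (134, 21), (138, 28), (142, 23), (146, 21), (150, 21), (154, 25), (158, 18), (162, 24), (166, 17)]
side [(86, 1), (90, 14), (94, 37), (98, 64), (102, 20), (106, 4), (110, 6), (114, 7), (118, 8), (122, 7), (126, 8), (130, 7), (134, 9), (138, 7), (142, 11), (146, 5), (150, 6), (154, 0), (158, 0), (162, 0), (166, 0)]
```

View pics/l_scene.png

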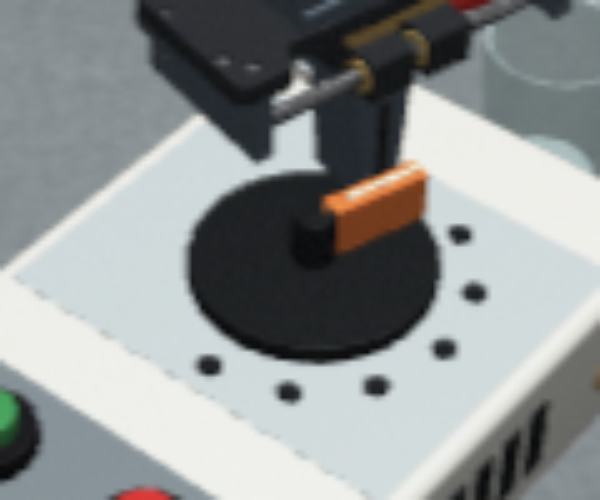

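The selector has clicked to one: the fin now points at the first dot. I'll go on to two.

```bash

for i in 1; do
python3 -m pendant '[{"delta_pos":[0.202,0,0.11],"twist":[0,3,0],"grip":0},{"delta_pos":[0.409,0,0.209],"twist":[0,6,0],"grip":0},{"delta_pos":[0.622,0,0.297],"twist":[0,9,0],"grip":0},{"delta_pos":[0.838,0,0.374],"twist":[0,12,0],"grip":0},{"delta_pos":[1.058,0,0.44],"twist":[0,15,0],"grip":0}]'
python3 -m pendant '[{"delta_pos":[0.202,0,0.11],"twist":[0,3,0],"grip":0},{"delta_pos":[0.409,0,0.209],"twist":[0,6,0],"grip":0},{"delta_pos":[0.622,0,0.297],"twist":[0,9,0],"grip":0},{"delta_pos":[0.838,0,0.374],"twist":[0,12,0],"grip":0},{"delta_pos":[1.058,0,0.44],"twist":[0,15,0],"grip":0}]'
done; python3 fin.py m
```

```text
time_s: 9.6
ee_pos: [556.1, 108.6, 84.2]
ee_rot: [-90.0, 0.1, -12.7]
force: [-3.9, -1.0, 3.0]
gripper_width: 0.3
time_s: 10.1
ee_pos: [568.0, 110.7, 84.2]
ee_rot: [-90.0, -0.0, -27.6]
force: [0.1, -0.7, -0.4]
gripper_width: -0.1
[568.01881776 110.65888141  84.2427558 ] [ 0.09134672 -0.70541321 -0.4093396 ]
scene [(86, 0), (90, 0), (94, 0), (98, 10), (102, 8), (106, 0), (110, 0), (114, 1), (118, 1), (122, 2), (126, 10), (130, 20), (134, 12), (138, 16), (142, 18), (146, 15), (150, 23), (154, 18), (158, 12), (162, 26), (166, 24)]
side [(86, 0), (90, 14), (94, 30), (98, 90), (102, 40), (106, 6), (110, 16), (114, 19), (118, 24), (122, 22), (126, 27), (130, 19), (134, 22), (138, 24), (142, 22), (146, 22), (150, 20), (154, 20), (158, 25), (162, 15), (166, 3)]
```

View pics/m_scene.png

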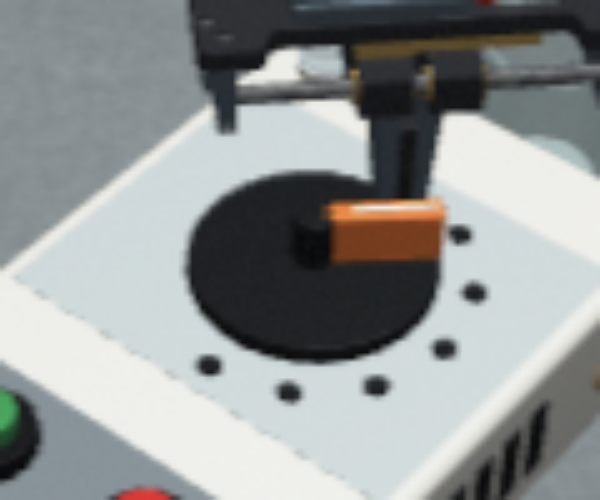

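```bash
cat > ang.py <<'E'
from h import *
import sys
# fin angle from the scene view: orange pixels' far end cast onto z=128
p,d=imaging.grab_frame("scene");i=imaging.camera_info("scene");
cv2.imwrite(f"pics/{sys.argv[1]}.png",cv2.resize(p[180:300,260:400,::-1],None,fx=5,fy=5))
R=np.array(i["R"]);c=np.array([569.7,66.6])
for th in range(0,181,30):
    a=np.radians(107.4-th);q=[c[0]+55*np.cos(a),c[1]+55*np.sin(a),128]
    X=R@q+i["t"];u=i["fx"]*X[0]/X[2]+i["cx"];v=i["fy"]*X[1]/X[2]+i["cy"]
    print(th,"crop px",round(5*(u-260)),round(5*(v-180)))
h=cv2.cvtColor(p,cv2.COLOR_RGB2HSV).astype(int)
m=(h[...,0]>6)&(h[...,0]<22)&(h[...,1]>140)&(h[...,2]>80);m[:180]=0;m[300:]=0;m[:,:290]=0;m[:,385:]=0
b=max(blobs(m,10),key=lambda t:t[0]);q=ray(i,*b[1],115)[:2]-c;print("centroid",b[0],b[1],"angle~",107.4-np.degrees(np.arctan2(q[1],q[0])),np.hypot(*q))
s=state();print(s["ee_pos"],s["force"])
E
python3 ang.py n
```

```text
0 crop px 446 141
30 crop px 487 178
60 crop px 498 223
90 crop px 474 267
120 crop px 419 296
150 crop px 349 301
180 crop px 285 280
centroid 228 [345.68859649 227.81140351] angle~ 61.528458036220705 26.390564759282185
[568.30346751 110.51940918  84.24263241] [-0.45669026  0.23797689  0.35671606]
```

View pics/n.png

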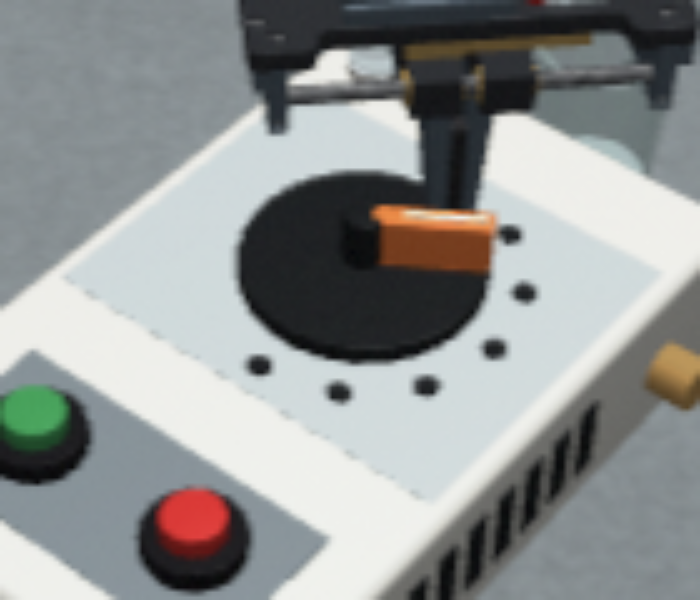

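The fin's end is at crop (495,218), where 60° predicts (498,223), so the selector is at two. On to three.

```bash

python3 -m pendant '[{"delta_pos":[0.202,0,0.11],"twist":[0,3,0],"grip":0},{"delta_pos":[0.409,0,0.209],"twist":[0,6,0],"grip":0},{"delta_pos":[0.622,0,0.297],"twist":[0,9,0],"grip":0},{"delta_pos":[0.838,0,0.374],"twist":[0,12,0],"grip":0},{"delta_pos":[1.058,0,0.44],"twist":[0,15,0],"grip":0}]'
python3 -m pendant '[{"delta_pos":[0.202,0,0.11],"twist":[0,3,0],"grip":0},{"delta_pos":[0.409,0,0.209],"twist":[0,6,0],"grip":0},{"delta_pos":[0.622,0,0.297],"twist":[0,9,0],"grip":0},{"delta_pos":[0.838,0,0.374],"twist":[0,12,0],"grip":0},{"delta_pos":[1.058,0,0.44],"twist":[0,15,0],"grip":0}]'
python3 ang.py o;python3 ang.py o2|grep cen
```

```text
time_s: 10.75
ee_pos: [579.0, 109.8, 84.2]
ee_rot: [-90.0, 0.1, -42.6]
force: [-2.4, 2.0, 1.4]
gripper_width: 0.0
time_s: 11.25
ee_pos: [590.1, 106.0, 84.3]
ee_rot: [-90.0, 0.0, -57.6]
force: [0.1, 1.0, 0.6]
gripper_width: 0.4
0 crop px 446 141
30 crop px 487 178
60 crop px 498 223
90 crop px 474 267
120 crop px 419 296
150 crop px 349 301
180 crop px 285 280
centroid 246 [345.08130081 230.7398374 ] angle~ 80.37124310108626 27.91269433232407
[590.57841129 105.63018277  84.27590037] [1.01679926 0.13681488 0.69786633]
centroid 239 [345.37656904 231.14225941] angle~ 81.88411749477791 29.014087680532224
```

View pics/o2.png

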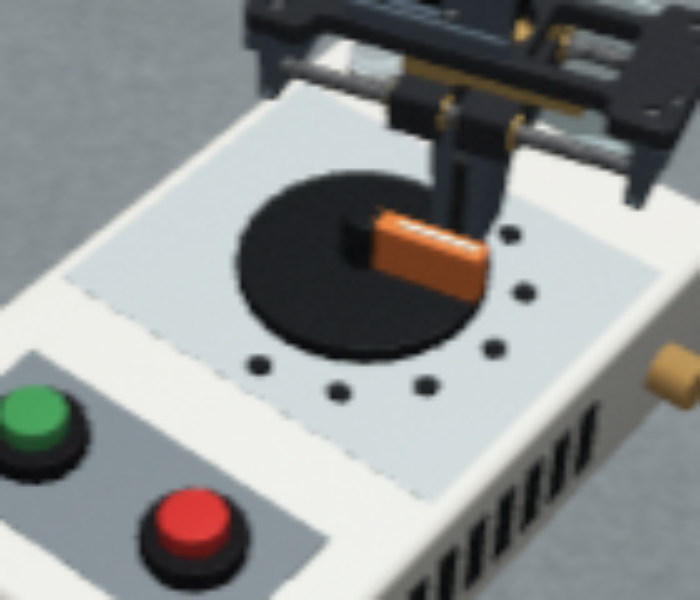

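The fin is at about 80° and still rotating towards three. I'll hold briefly to let it settle.

```bash

python3 -m pendant '[{"delta_pos":[0,0,0],"twist":[0,0,0],"grip":0},{"delta_pos":[0,0,0],"twist":[0,0,0],"grip":0},{"delta_pos":[0,0,0],"twist":[0,0,0],"grip":0},{"delta_pos":[0,0,0],"twist":[0,0,0],"grip":0},{"delta_pos":[0,0,0],"twist":[0,0,0],"grip":0}]'
python3 ang.py p|tail -2
```

```text
time_s: 11.85
ee_pos: [590.1, 105.6, 84.3]
ee_rot: [-90.0, -0.0, -57.6]
force: [-0.1, -0.1, 0.3]
gripper_width: 0.5
centroid 235 [343.67234043 232.85106383] angle~ 94.46923388907632 29.119520727779182
[590.14908605 105.60443467  84.31058996] [-0.11790374  0.71044559 -0.40295354]
```

View pics/p.png

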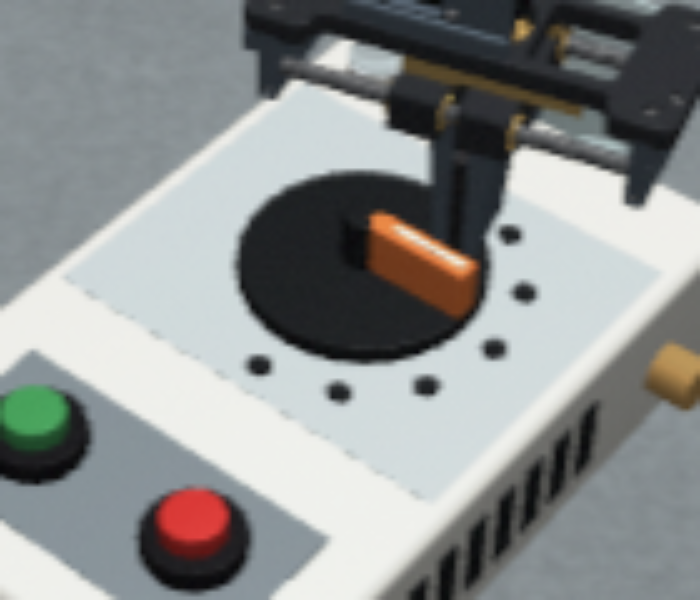

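The selector is at three: the fin's end is at (475,264), and 90° predicts (474,267). On to four, with a settling hold.

```bash

python3 -m pendant '[{"delta_pos":[0.202,0,0.11],"twist":[0,3,0],"grip":0},{"delta_pos":[0.409,0,0.209],"twist":[0,6,0],"grip":0},{"delta_pos":[0.622,0,0.297],"twist":[0,9,0],"grip":0},{"delta_pos":[0.838,0,0.374],"twist":[0,12,0],"grip":0},{"delta_pos":[1.058,0,0.44],"twist":[0,15,0],"grip":0}]'
python3 -m pendant '[{"delta_pos":[0.202,0,0.11],"twist":[0,3,0],"grip":0},{"delta_pos":[0.409,0,0.209],"twist":[0,6,0],"grip":0},{"delta_pos":[0.622,0,0.297],"twist":[0,9,0],"grip":0},{"delta_pos":[0.838,0,0.374],"twist":[0,12,0],"grip":0},{"delta_pos":[1.058,0,0.44],"twist":[0,15,0],"grip":0}]'
python3 -m pendant '[{"delta_pos":[0,0,0],"twist":[0,0,0],"grip":0},{"delta_pos":[0,0,0],"twist":[0,0,0],"grip":0},{"delta_pos":[0,0,0],"twist":[0,0,0],"grip":0},{"delta_pos":[0,0,0],"twist":[0,0,0],"grip":0},{"delta_pos":[0,0,0],"twist":[0,0,0],"grip":0}]'
python3 ang.py q|tail -2
```

```text
time_s: 12.4
ee_pos: [599.4, 99.4, 84.2]
ee_rot: [-90.0, 0.1, -72.7]
force: [-0.6, 3.4, 0.1]
gripper_width: 0.8
time_s: 12.9
ee_pos: [607.0, 90.7, 84.3]
ee_rot: [-90.0, 0.0, -87.7]
force: [-0.7, -0.1, 0.1]
gripper_width: 0.2
time_s: 13.4
ee_pos: [606.8, 90.3, 84.3]
ee_rot: [-90.0, -0.0, -87.6]
force: [0.6, -0.3, 0.9]
gripper_width: 0.6
centroid 214 [340.6588785  234.88317757] angle~ 111.74187403387815 29.934779452779946
[606.87129732  90.28148901  84.3018914 ] [-0.84967928 -0.35870061  0.40317496]
```

View pics/q.png

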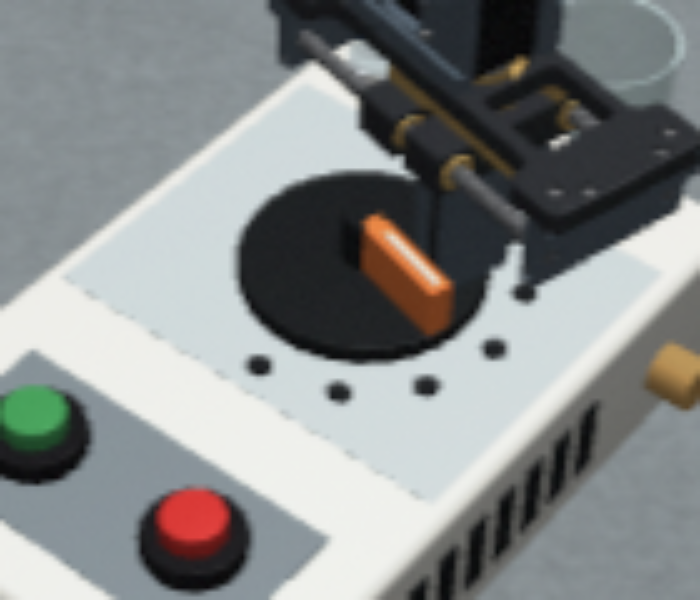

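```bash

python3 -m pendant '[{"delta_pos":[0,0,0],"twist":[0,0,0],"grip":0},{"delta_pos":[0,0,0],"twist":[0,0,0],"grip":0},{"delta_pos":[0,0,0],"twist":[0,0,0],"grip":0},{"delta_pos":[0,0,0],"twist":[0,0,0],"grip":0},{"delta_pos":[0,0,0],"twist":[0,0,0],"grip":0}]'
python3 ang.py r|tail -2
```

```text
time_s: 13.95
ee_pos: [606.9, 90.2, 84.3]
ee_rot: [-90.0, -0.0, -87.6]
force: [-0.2, -0.2, 0.2]
gripper_width: 0.5
centroid 214 [340.6588785  234.88317757] angle~ 111.74187403387815 29.934779452779946
[606.88450941  90.24241173  84.30288599] [-0.03404315  0.41214226  0.26486878]
```

View pics/r.png

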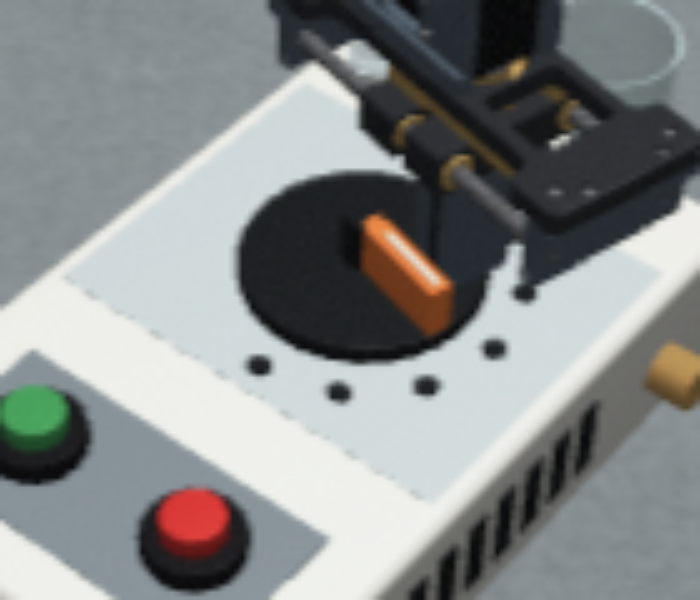

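The fin is balanced at half-way, about 105°. A 3° nudge should tip it over.

```bash

python3 -m pendant '[{"delta_pos":[0.1,0,0.056],"twist":[0,1.5,0],"grip":0},{"delta_pos":[0.202,0,0.11],"twist":[0,3,0],"grip":0},{"delta_pos":[0.202,0,0.11],"twist":[0,3,0],"grip":0},{"delta_pos":[0.202,0,0.11],"twist":[0,3,0],"grip":0},{"delta_pos":[0.202,0,0.11],"twist":[0,3,0],"grip":0}]'
python3 -m pendant '[{"delta_pos":[0,0,0],"twist":[0,0,0],"grip":0},{"delta_pos":[0,0,0],"twist":[0,0,0],"grip":0},{"delta_pos":[0,0,0],"twist":[0,0,0],"grip":0},{"delta_pos":[0,0,0],"twist":[0,0,0],"grip":0},{"delta_pos":[0,0,0],"twist":[0,0,0],"grip":0}]'
python3 ang.py s|tail -2
```

```text
time_s: 14.5
ee_pos: [608.1, 88.2, 84.3]
ee_rot: [-90.0, -0.0, -90.6]
force: [0.5, 0.4, -0.6]
gripper_width: 0.5
time_s: 15.0
ee_pos: [608.1, 88.3, 84.3]
ee_rot: [-90.0, 0.0, -90.6]
force: [-0.3, -0.2, -1.1]
gripper_width: 0.7
centroid 180 [337.75555556 235.58888889] angle~ 124.22339506163391 29.506699053748694
[608.07214062  88.28507761  84.291694  ] [0.49995336 0.26410508 0.16629816]
```

View pics/s.png

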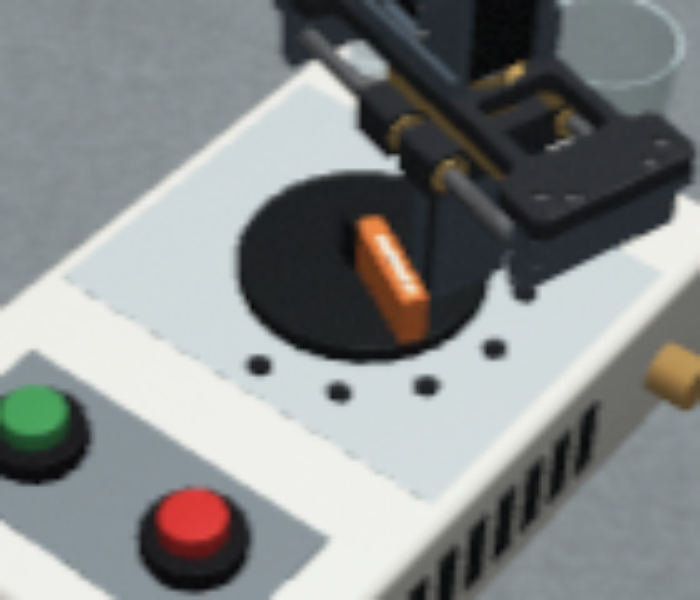

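The selector is at four: the fin's end is at (420,293), and 120° predicts (419,296). Now the last click. I'll push to about 139° at most, well short of 165°.

```bash

python3 -m pendant '[{"delta_pos":[0.202,0,0.11],"twist":[0,3,0],"grip":0},{"delta_pos":[0.409,0,0.209],"twist":[0,6,0],"grip":0},{"delta_pos":[0.622,0,0.297],"twist":[0,9,0],"grip":0},{"delta_pos":[0.838,0,0.374],"twist":[0,12,0],"grip":0},{"delta_pos":[1.058,0,0.44],"twist":[0,15,0],"grip":0}]'
python3 -m pendant '[{"delta_pos":[0.202,0,0.11],"twist":[0,3,0],"grip":0},{"delta_pos":[0.409,0,0.209],"twist":[0,6,0],"grip":0},{"delta_pos":[0.622,0,0.297],"twist":[0,9,0],"grip":0},{"delta_pos":[0.838,0,0.374],"twist":[0,12,0],"grip":0},{"delta_pos":[0.838,0,0.374],"twist":[0,12,0],"grip":0}]'
python3 -m pendant '[{"delta_pos":[0.1,0,0.056],"twist":[0,1.5,0],"grip":0},{"delta_pos":[0.202,0,0.11],"twist":[0,3,0],"grip":0},{"delta_pos":[0.202,0,0.11],"twist":[0,3,0],"grip":0},{"delta_pos":[0.202,0,0.11],"twist":[0,3,0],"grip":0},{"delta_pos":[0.202,0,0.11],"twist":[0,3,0],"grip":0}]'
python3 -m pendant '[{"delta_pos":[0,0,0],"twist":[0,0,0],"grip":0},{"delta_pos":[0,0,0],"twist":[0,0,0],"grip":0},{"delta_pos":[0,0,0],"twist":[0,0,0],"grip":0},{"delta_pos":[0,0,0],"twist":[0,0,0],"grip":0},{"delta_pos":[0,0,0],"twist":[0,0,0],"grip":0}]'
python3 ang.py t|tail -2
```

```text
time_s: 15.55
ee_pos: [612.6, 78.9, 84.3]
ee_rot: [-90.0, 0.1, -105.8]
force: [1.1, 3.7, -0.4]
gripper_width: 0.4
time_s: 16.05
ee_pos: [613.8, 68.4, 84.3]
ee_rot: [-90.0, -0.0, -117.6]
force: [0.0, 1.3, -0.6]
gripper_width: 0.6
time_s: 16.55
ee_pos: [613.7, 66.3, 84.3]
ee_rot: [-90.0, 0.0, -120.6]
force: [0.0, 0.1, 0.5]
gripper_width: 0.3
time_s: 17.05
ee_pos: [613.7, 66.3, 84.3]
ee_rot: [-90.0, 0.0, -120.6]
force: [-0.1, 0.1, -1.0]
gripper_width: 0.4
centroid 86 [328.48837209 239.3255814 ] angle~ 156.53051758665146 40.82659057735665
[613.74297751  66.27511595  84.2516109 ] [ 0.52875585  0.49171595 -0.59827711]
```

View pics/t.png

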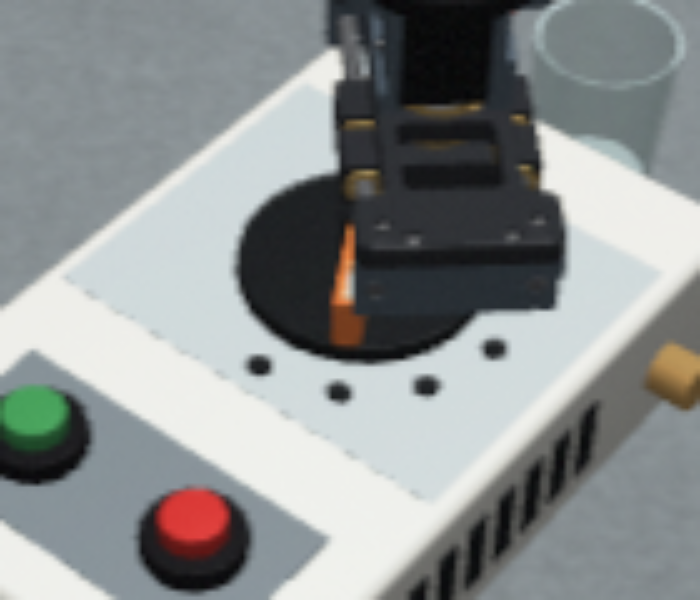

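The fin's outer end is at about (348,300), and 150° predicts (349,301), so the selector is at five. I'll back off, then rise.

```bash

python3 -m pendant '[{"delta_pos":[-0.5,0,0],"twist":[0,0,0],"grip":0},{"delta_pos":[-1,0,0],"twist":[0,0,0],"grip":0},{"delta_pos":[-1,-2,0],"twist":[0,0,0],"grip":0},{"delta_pos":[-1,-4.5,0],"twist":[0,0,0],"grip":0},{"delta_pos":[-1,-7,0],"twist":[0,0,0],"grip":0}]'
python3 ang.py u|tail -2
python3 - <<'E'
from h import *
s=state();i=imaging.camera_info("wrist");p,d=imaging.grab_frame("wrist");cv2.imwrite("pics/uw.png",p[:,:,::-1])
print(s["qpos"],s["ee_pos"],s["ee_rot"])
E
```

```text
time_s: 17.6
ee_pos: [618.9, 75.4, 154.8]
ee_rot: [-90.0, -0.0, -120.6]
force: [-0.0, 0.3, -0.4]
gripper_width: 0.9
centroid 143 [330.16783217 236.56643357] angle~ 154.20456171998464 32.11325644613661
[621.63555924  75.62914628 159.81011466] [1.73501187 0.9646514  3.1596191 ]
[5.87941799e+00 2.37148839e+01 8.56385979e+01 9.11764446e-03
 7.01672741e+01 3.64585327e+01] [621.63555924  75.62914628 159.81011466] [ -89.61965897    0.29170306 -120.58120401]
```

View pics/u.png

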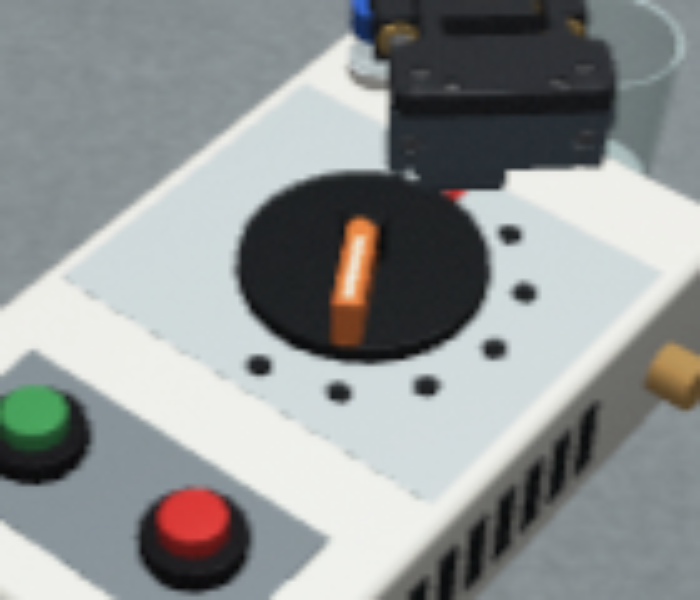

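View pics/uw.png

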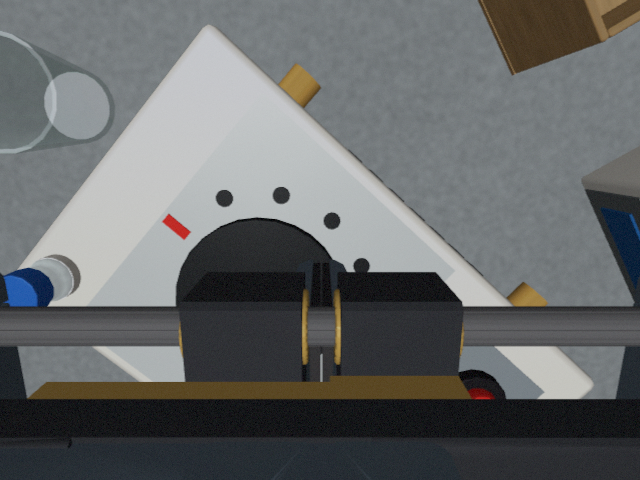

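The fin is pointing at the fifth dot (340,392), the disc is free and the gripper is clear of it. Next I'll move above the green button, turning so the gripper body stays off the red one.

```bash

python3 -m pendant '[{"delta_pos":[3.4,0,1.05],"twist":[0,8,0],"grip":0},{"delta_pos":[6.8,0,2.1],"twist":[0,16,0],"grip":0},{"delta_pos":[10.2,0,3.15],"twist":[0,24,0],"grip":0},{"delta_pos":[13.6,0,4.2],"twist":[0,32,0],"grip":0},{"delta_pos":[17.05,0,5.27],"twist":[0,40,0],"grip":0}]'
python3 -m pendant '[{"delta_pos":[0,0.6,0],"twist":[0,0,0],"grip":0},{"delta_pos":[0,1.2,0],"twist":[0,0,0],"grip":0},{"delta_pos":[0,2,0],"twist":[0,0,0],"grip":0},{"delta_pos":[0,3,0],"twist":[0,0,0],"grip":0},{"delta_pos":[0,4,0],"twist":[0,0,0],"grip":0}]'
python3 - <<'E'
from h import *
s=state();print(s["ee_pos"],s["ee_rot"],s["force"])
for n in("scene","side"):
    p,d=imaging.grab_frame(n);cv2.imwrite(f"pics/v_{n}.png",cv2.resize(p[150:320,230:410,::-1],None,fx=3.5,fy=3.5))
E
```

```text
time_s: 18.2
ee_pos: [576.6, -99.6, 153.2]
ee_rot: [-90.0, -0.1, -160.9]
force: [0.3, -1.3, 0.5]
gripper_width: 0.5
time_s: 18.7
ee_pos: [577.4, -97.6, 113.0]
ee_rot: [-90.0, -0.0, -160.5]
force: [-0.6, -0.3, 0.2]
gripper_width: 0.6
[577.39569021 -97.64521517 113.00897128] [-9.00284756e+01 -2.98868920e-02 -1.60499635e+02] [-0.56740399 -0.30998736  0.15645129]
```

View pics/v_scene.png

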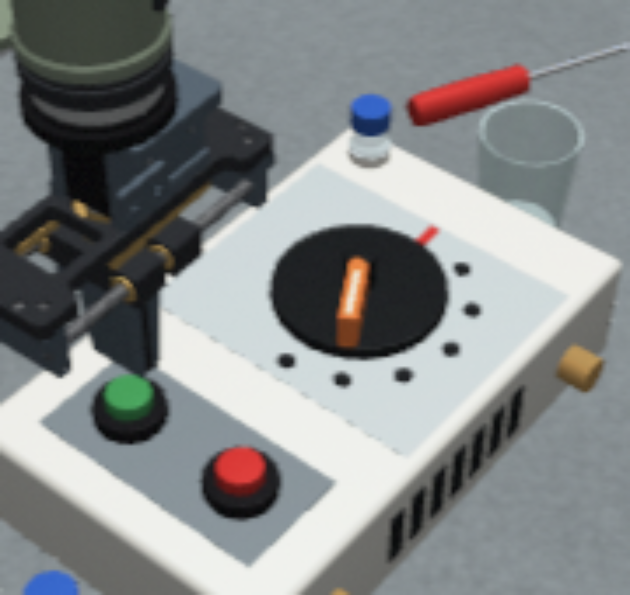

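View pics/v_side.png

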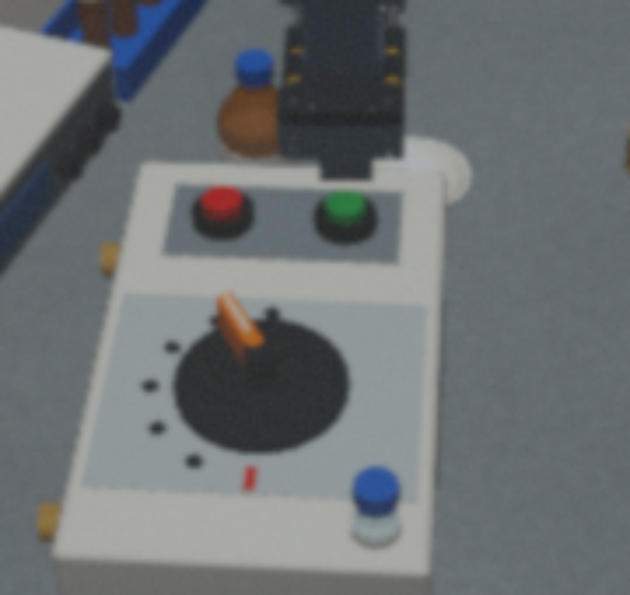

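The fingertip is centred above the green button (128,395), with the fin still at five and the vial and beaker undisturbed. I'll lower to just above the button and then press in small steps.

```bash

python3 -m pendant '[{"delta_pos":[0,0.6,0],"twist":[0,0,0],"grip":0},{"delta_pos":[0,1.2,0],"twist":[0,0,0],"grip":0},{"delta_pos":[0,1.8,0],"twist":[0,0,0],"grip":0},{"delta_pos":[0,2.4,0],"twist":[0,0,0],"grip":0},{"delta_pos":[0,2.4,0],"twist":[0,0,0],"grip":0}]'
python3 -m pendant '[{"delta_pos":[0,0.1,0],"twist":[0,0,0],"grip":0},{"delta_pos":[0,0.2,0],"twist":[0,0,0],"grip":0},{"delta_pos":[0,0.3,0],"twist":[0,0,0],"grip":0},{"delta_pos":[0,0.4,0],"twist":[0,0,0],"grip":0},{"delta_pos":[0,0.4,0],"twist":[0,0,0],"grip":0}]'
python3 -m pendant '[{"delta_pos":[0,0.1,0],"twist":[0,0,0],"grip":0},{"delta_pos":[0,0.2,0],"twist":[0,0,0],"grip":0},{"delta_pos":[0,0.2,0],"twist":[0,0,0],"grip":0},{"delta_pos":[0,0.2,0],"twist":[0,0,0],"grip":0},{"delta_pos":[0,0.2,0],"twist":[0,0,0],"grip":0}]'
```

```text
time_s: 19.3
ee_pos: [576.7, -98.6, 89.2]
ee_rot: [-90.1, -0.1, -160.6]
force: [-0.8, 0.9, 0.4]
gripper_width: 0.3
time_s: 19.8
ee_pos: [577.6, -98.7, 86.6]
ee_rot: [-90.0, 0.0, -160.6]
force: [0.1, -0.2, 2.1]
gripper_width: 0.3
time_s: 20.3
ee_pos: [577.6, -98.8, 84.5]
ee_rot: [-90.0, 0.0, -160.6]
force: [-0.5, -0.1, 2.9]
gripper_width: 0.3
```

```bash

python3 -m pendant '[{"delta_pos":[0,0.1,0],"twist":[0,0,0],"grip":0},{"delta_pos":[0,0.2,0],"twist":[0,0,0],"grip":0},{"delta_pos":[0,0.2,0],"twist":[0,0,0],"grip":0},{"delta_pos":[0,0.2,0],"twist":[0,0,0],"grip":0},{"delta_pos":[0,0.2,0],"twist":[0,0,0],"grip":0}]'
python3 -m pendant '[{"delta_pos":[0,0.1,0],"twist":[0,0,0],"grip":0},{"delta_pos":[0,0.2,0],"twist":[0,0,0],"grip":0},{"delta_pos":[0,0.2,0],"twist":[0,0,0],"grip":0},{"delta_pos":[0,0.2,0],"twist":[0,0,0],"grip":0},{"delta_pos":[0,0.2,0],"twist":[0,0,0],"grip":0}]'
```

```text
time_s: 20.8
ee_pos: [577.6, -98.8, 82.4]
ee_rot: [-90.0, 0.0, -160.6]
force: [-0.1, -1.4, 3.7]
gripper_width: 0.6
time_s: 21.3
ee_pos: [577.7, -98.8, 81.5]
ee_rot: [-90.0, 0.1, -160.6]
force: [-1.9, 0.1, 10.4]
gripper_width: 0.5
```

The force jumped from 3.7 to 10.4 N at 81.5, so the button is bottomed out. I'll add a small extra push, then look.

```bash

python3 -m pendant '[{"delta_pos":[0,0.05,0],"twist":[0,0,0],"grip":0},{"delta_pos":[0,0.05,0],"twist":[0,0,0],"grip":0},{"delta_pos":[0,0.1,0],"twist":[0,0,0],"grip":0},{"delta_pos":[0,0.1,0],"twist":[0,0,0],"grip":0},{"delta_pos":[0,0.1,0],"twist":[0,0,0],"grip":0}]'
python3 - <<'E'
from h import *
for n in("scene",):
    p,d=imaging.grab_frame(n);cv2.imwrite(f"pics/w_{n}.png",cv2.resize(p[200:320,220:370,::-1],None,fx=5,fy=5))
E
```

```text
time_s: 21.8
ee_pos: [577.7, -98.8, 81.4]
ee_rot: [-89.9, 0.1, -160.6]
force: [-3.0, -0.1, 15.4]
gripper_width: 0.5
```

View pics/w_scene.png

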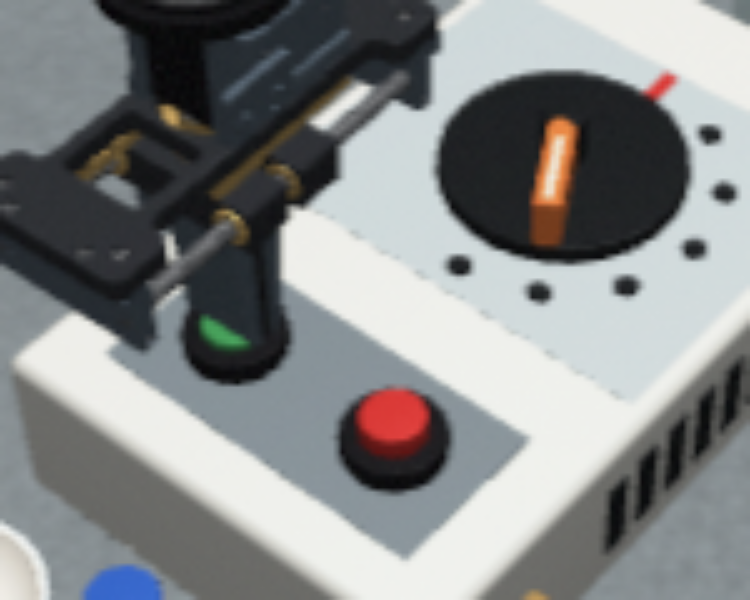

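```bash
python3 - <<'E'
from h import *
i=imaging.camera_info("scene");R=np.array(i["R"])
D=[];
for k in range(4):
    p,d=imaging.grab_frame("scene")
    m=masks(p)["green"];m[:240]=0;m[290:]=0;m[:,:250]=0;m[:,285:]=0
    v,u=np.nonzero(m);z=d[v,u];X=np.c_[(u-i["cx"])/i["fx"]*z,(v-i["cy"])/i["fy"]*z,z];D.append((X-i["t"])@R)
W=np.concatenate(D);print(len(W),np.median(W,0))
m=masks(p)["red"];m[:270]=0;m[300:]=0;m[:,:285]=0;m[:,315:]=0
v,u=np.nonzero(m);z=d[v,u];X=np.c_[(u-i["cx"])/i["fx"]*z,(v-i["cy"])/i["fy"]*z,z];Q=(X-i["t"])@R;print("red",len(Q),np.median(Q,0),np.percentile(Q[:,2],[10,50,90]))
print(state()["force"])
E
```

```text
164 [ 582.25113851 -109.31624629  105.31458194]
red 154 [660.14109992 -77.03830344 110.95455226] [105.46483206 110.95455226 113.02776516]
[-2.91732797 -0.41940556 15.77160004]
```

The green top reads z ≈ 105 against about 112 when out, so it is pressed about 6 mm. I'll release and rise.

```bash

python3 -m pendant '[{"delta_pos":[0,-0.5,0],"twist":[0,0,0],"grip":0},{"delta_pos":[0,-1.5,0],"twist":[0,0,0],"grip":0},{"delta_pos":[0,-4,0],"twist":[0,0,0],"grip":0},{"delta_pos":[0,-7,0],"twist":[0,0,0],"grip":0},{"delta_pos":[0,-10,0],"twist":[0,0,0],"grip":0}]'
python3 -m pendant '[{"delta_pos":[0,0,0],"twist":[0,0,0],"grip":0},{"delta_pos":[0,0,0],"twist":[0,0,0],"grip":0},{"delta_pos":[0,0,0],"twist":[0,0,0],"grip":0},{"delta_pos":[0,0,0],"twist":[0,0,0],"grip":0},{"delta_pos":[0,0,0],"twist":[0,0,0],"grip":0}]'
python3 - <<'E'
from h import *
for n in("scene","side"):
    p,d=imaging.grab_frame(n);cv2.imwrite(f"pics/x_{n}.png",p[:,:,::-1]);i=imaging.camera_info(n);m=masks(p)
    for k,z in(("green",112),("blue",135),("red",90)):
        for a,c,st in blobs(m[k],25): print(n,k,a,c.round(1),ray(i,*c,z).round(1))
    if n=="scene":
        R=np.array(i["R"]);g=m["green"].copy();g[:240]=0;g[290:]=0;g[:,:250]=0;g[:,285:]=0
        v,u=np.nonzero(g);z=d[v,u];X=np.c_[(u-i["cx"])/i["fx"]*z,(v-i["cy"])/i["fy"]*z,z];W=(X-i["t"])@R;print("green",np.median(W,0),np.percentile(W[:,2],[10,90]))
E
```

```text
time_s: 22.55
ee_pos: [576.4, -98.4, 179.4]
ee_rot: [-90.1, -0.1, -160.6]
force: [0.0, 1.1, 0.7]
gripper_width: 0.6
time_s: 23.05
ee_pos: [576.8, -98.6, 178.1]
ee_rot: [-90.1, -0.1, -160.6]
force: [-0.1, -0.1, -0.4]
gripper_width: 0.7
scene green 142 [266.3 263.3] [ 581.8 -102.9  112. ]
scene blue 3021 [526.2  44.5] [ 213.  1111.1  135. ]
scene blue 102 [335.5 182.4] [470.9 140.3 135. ]
scene blue 206 [244.3 321.3] [ 696.2 -207.6  135. ]
scene blue 1410 [236.4 463.8] [ 898. -323.  135.]
scene red 264 [363.7 176.4] [443.9 245.7  90. ]
scene red 154 [298.2 283.9] [645.  -68.7  90. ]
green [ 580.77744929 -102.37154696  111.02270925] [104.36154641 113.27087052]
side green 65 [328.  208.2] [576.3 -91.7 112. ]
side blue 280 [275.5 152. ] [ 775.  -228.4  135. ]
side blue 68 [302.2 168.5] [ 681.5 -186.1  135. ]
side blue 87 [337.  288.7] [463.  152.6 135. ]
side red 66 [293.  207.1] [666.7 -89.9  90. ]
side red 605 [353.  406.2] [359.1 353.1  90. ]
```

View pics/x_scene.png

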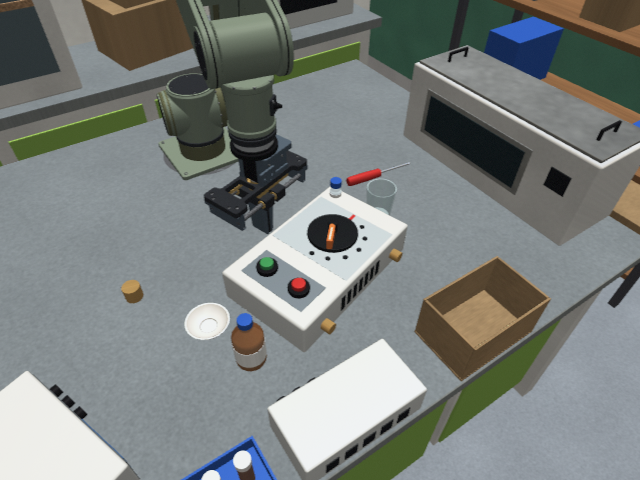

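View pics/x_side.png

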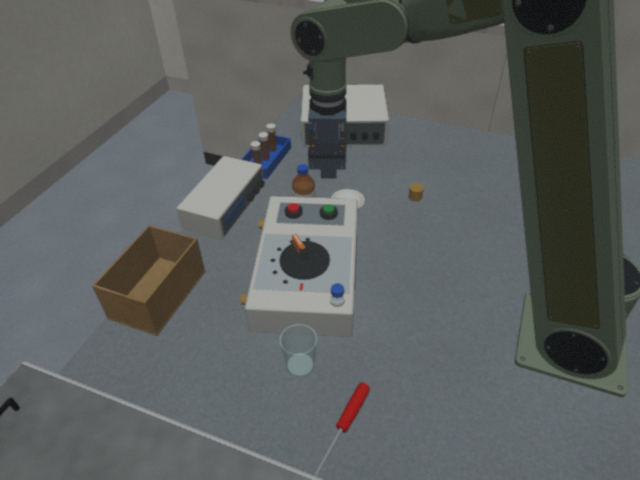

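Both views show the fin at the fifth dot, the green button (266,263) back at its starting pixel and height, and the red button unmoved. The vial, beaker, bottle, dish, screwdriver and weight stand where they were, and the arm is free. I'm handing the job in.

```bash
python3 -c "
from workcell import job
print(job.job_done())"
```

```text
the job is handed in; nothing more can be done
None
```

I turned the selector click by click from off to speed five, then pressed the green start button fully in and let it come back out. The job was handed in at about 23 s; no verdict is reported.

- **Selector:** in the last pictures the fin points at the fifth dot. The measured push forces stayed around 5 N. At three to four the fin stopped balanced half-way, and a further 3° nudge sent it into four.
- **Start button:** its top read about 105 mm when pressed, against about 111 mm after release, so roughly 6 mm of travel. I pressed up to about 15 N at the bottom. Afterwards it was back at its starting pixel in the scene view.
- **Stop button and bystanders:** the red button was at its starting pixel in both views. The vial cap, bottle cap and screwdriver agreed with their first measurements where I measured them. I checked the beaker, dish and weight by eye only, and they looked unmoved.
- **Arm:** at hand-in it was clear of everything, with no force on it.

**Disagreement:** with the gripper shut, the fingertips ended about 26 mm above the reported TCP. My first approach therefore passed just over the fin without touching it. I corrected the height using the depth images and contact force.

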